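Set up the folding soldering hearth round the third hand

TASK

Get the soldering hearth ready: take the charcoal block from its sloping wire rest and lay it gently, flat and square, in the middle of the hearth's white board, its long side parallel to the hearth's low back wall. Raise the hearth's side shields fully upright, both of them, unless the third hand's cross-bar reaches in over one side of the hearth: leave that side's shield down. Do not shift the third hand.

Things in the scene. Friction and masses are not known exactly. Their poses are not given: they have to be found in the camera images.
- hearth: folding soldering hearth, fixed: dark steel pan 146 (x) by 178 mm (y) with a white ceramic board, its top 12 mm above the bench. Origin: pan's centre, at bench height; x points to the back, y to the hearth's left, z up. Fixed back wall 3 mm thick at x = 71.5 mm, top 52 mm above the bench; front open; a hinged shield along each side. The bench lamp's head hangs 0.23 m up, from 0.59 m ahead of the robot on.
- shield_left (a joint): hinge of the left shield, a steel sheet 130 mm long (along hearth x), 70 mm from hinge to rolled free edge (7 mm thick; sheet 3 mm). 0 = laid flat outwards, 1.571 = upright at its stop. Hinge line along hearth x at hearth y = +92, z = 8.5 mm. Starts at 0.25 to 0.5 rad with a finger's room beneath the edge; stiff (0.09 N m), stays where left; raise it by pushing from underneath and outside.
- shield_right (a joint): hinge of the right shield, a steel sheet 130 mm long (along hearth x), 70 mm from hinge to rolled free edge (7 mm thick; sheet 3 mm). 0 = laid flat outwards, 1.571 = upright at its stop. Hinge line along hearth x at hearth y = -92, z = 8.5 mm. Starts at 0.25 to 0.5 rad with a finger's room beneath the edge; stiff (0.09 N m), stays where left; raise it by pushing from underneath and outside.
- left_edge (a point): middle of the left shield's rolled free edge (moves with the shield)
- right_edge (a point): middle of the right shield's rolled free edge (moves with the shield)
- charcoal_block: black charcoal block 64 (its x) by 117 (its y) by 30 mm (its z), 0.08 to 0.17 kg, the one on the wire rest. Origin: centre of its underside, z normal to the broad face. At the start its long axis slopes, z leaning 32 degrees from vertical towards the rest's low end; the 64 mm width is level and free on both sides. To end with its y along the hearth's y (either way round).
- block_rest: sloping cooling rest of 6 mm wire, fixed, rails 40 mm wide over all, cross-foot 74 mm wide at the tall end. Origin on the bench below the block's middle (block at x = -2 mm, underside 50 mm up there); x runs uphill. Two wires stand up 16 mm at the block's low end: lift the block square off the slope.
- third_hand_stand: third hand without lens, loose, 0.7 kg: round dark foot 66 mm across, post 70 mm tall, straight cross-bar 251 mm long along its own y, 62 mm up, a clip at each end. Origin: foot's centre on the bench. Stands 0.2 m left or right of the hearth's middle, its bar over that shield and ending about 75 mm from the hearth's middle, or parked over 0.4 m away at the left of the bench.

How it is judged:
By the outcome, as a careful person would: the job done as asked, in the order asked, and still so for the second after the job is handed in, with the robot touching nothing.
It also fails if it takes over 61 s, if anything falls off the work surface, if the arm or the gripper's body presses on something with over 40 N, if the wrist force passes 120 N, or if a joint passes its speed limit or range.

ROBOT

A 6-joint arm with a two-finger parallel gripper is mounted at the origin on a cart in front of the work surface, level with it; the furniture and walls round the work are solid. World frame = base frame: x ahead of the robot, y to its left, z up, the work surface at z = 0. Lengths are in m, angles in rad, forces in N, time in s.
With the tool pointing down it reaches from about 0.3 to 0.75 m from the base axis. Payload 8.5 kg.
Tool frame: the origin (TCP) lies at the very end of the fingers, on their centre line; the grasp point (between the pads) lies 19 mm behind it (tcp_to_grasp is the distance from the TCP to the grasp point, in m); z points along the fingers, y is the direction in which the jaws open and shut (so a half turn about z gives the same grasp; the last joint's range is limited). The gripper opens to 88 mm and grips with 3 to 60 N. Pads are 18 mm wide; open, the fingers measure 123 mm over their backs; the gripper's body (75 mm by 187 mm) begins 45 mm behind the grasp point.
Start: joints at [0.892, 0.381, 1.297, -0, 1.464, -0.215], TCP at [0.246, 0.492, 0.216] pointing down, gripper open.
Joint ranges: [-3.11, 3.11], [-0.89, 2.33], [0.22, 2.48], [-1.42, 4.56], [0.17, 2.85], [-2.88, 2.88]. Speed limits (rad/s): [2.39, 2.39, 3.14, 3.14, 3.14, 3.14].

INTERFACE

Orientations are given as a rotation vector (axis times angle).
In Python, from station import * gives the robot as it stands.
- The arm moves only by the tool drive_tool, never from a script. Its argument "steps" is a list of rows, each a list of 7 numbers: the gripper command: -1 is shut, 1 is fully open, values between are in proportion, then the shift along the tool's x, y, z in mm, then the turn, a rotation vector about the tool's x, y, z in degrees. In form: [[fingers, x, y, z, wx, wy, wz], ...]. A call has 1 to 20 rows; each row is the pose to reach, as a shift and turn from the pose commanded when the call began, along the tool's axes at that moment; what a row does not reach only later rows make up. A row lasts 1/12 s, in which the tool goes at most 41.7 mm and 7.16 degrees, less where a joint would pass 70% of its speed; a pose out of reach is approached as far as the arm can. A call with a gripper value outside its range is refused whole. The fingers move at their own pace and stop on an object; "grip_force" is the grip in N (left out, the last holds). Time passes only in rows, so rows that repeat a pose let the fingers close. It gives the time, the measured TCP pose, the force and the opening at its end, in the units of the state.
- observe(): the state, without advancing time (a new reading comes with each control period).
- capture(name): name is "side" or "top"; returns the picture (480x640x3 uint8, blue, green, red); there is no depth.
- camera_model(name): a dict with "fovy" (degrees; the focal length in pixels is half the picture's height over the tangent of half this angle, whatever the lens; pixels are square), "cx", "cy" (the principal point, pixels), "extrinsics" (4x4, takes a point from world to camera coordinates). Camera axes: x right, y down, z forward; pixel columns grow to the right and rows downward; lengths in m; the calibration is good to about 2 mm. A picture is of the moment at which its call begins. camera_model takes no time and is no camera call.
- close_job(): hands the job in, once; it reports no verdict.
Trained networks look in the newest picture that a camera, given by its name, has taken for a name from the list of things; names that differ only in an ending like _2 or _b are one class to them, and where a whole thing is asked for, a point or a joint stands for the part that bears it (a point fixed in the world has none). Each returns a list of dicts, best first, with "p" (0 to 1); they miss things now and then, are a little off and sometimes report something else, mostly with a low value. They report only what shows in the picture. A call takes as long as a camera call.
- look_for(camera, target): "at" ([column, row] in pixels, amid what is visible of it).
- silhouettes(camera, target): "mask" (480x640 bool, what is visible of it) and "at" ([column, row] in pixels, amid what is visible of it).
- place_of(camera, target): "at" ([column, row] in pixels: a listed point, or the origin of a listed thing).
The state is a dict: "t": time; "joint_positions": joint angles; "joint_velocities": joint speeds; "joint_torque": joint torques, N m; "tcp_pos": TCP position; "tcp_rot": TCP orientation; "ft_force": force on the tool from outside, world axes, zero at the start; "ft_torque": the same for the moment, N m; "finger_gap": finger opening in m.
Only numpy, scipy, OpenCV 4.12 (cv2) and the standard library are available. Lean on these libraries where they do the work, as an engineer would, in place of code of your own. Each camera call takes 0.05 s, during which the arm holds its last target.

## Working session

There is one attempt and no reset: what is moved stays moved. The work goes in short steps, Python scripts to look and compute and a tool call to move; the robot and the scene stay as the last step left them, time stands still between calls to the robot, and variables do not carry over. Pictures are saved under pics/ and viewed, and the job is handed in when it is done.

Besides the shell and the picture viewer there is one more tool, called after ">>>" in YAML: its name, and indented under it one key for each argument. drive_tool: Moves the arm, as the interface text tells. Its arguments: {"type":"object","properties":{"steps":{"type":"array","items":{"type":"array","items":{"type":"number"}}},"grip_force":{"type":"number"}},"required":["steps"]}

```bash
mkdir -p pics; ls; python3 - <<'E'
from station import *
import cv2, numpy as np
print(observe())
for n in("side","top"):
    im=capture(n); cv2.imwrite(f"pics/{n}0.png",im); m=camera_model(n); print(n,m)
    for t in("hearth","shield_left","shield_right","left_edge","right_edge","charcoal_block","block_rest","third_hand_stand"):
        try: print(t,[(np.round(d["at"]),round(d["p"],2)) for d in place_of(n,t)][:3])
        except Exception as e: print(t,e)
E
```

```text
pics
{'t': 0.0, 'joint_positions': array([ 8.91677850e-01,  3.81157341e-01,  1.29824255e+00, -1.55271321e-05,
        1.46361019e+00, -2.15301228e-01]), 'joint_velocities': array([-1.72584299e-03, -5.74556098e-04, -5.38788922e-04, -1.38230870e-03,
        8.92902877e-04, -9.96911001e-05]), 'joint_torque': array([ 2.03827415e-05, -4.37933278e+01, -2.24559152e+01,  7.13065895e-02,
        3.53499851e-02, -1.66502032e-04]), 'tcp_pos': array([0.24585496, 0.49163906, 0.2153647 ]), 'tcp_rot': array([-7.21909039e-01, -3.05690760e+00,  2.01763526e-03]), 'ft_force': array([-0.20836511,  0.45322904, -0.46550542]), 'ft_torque': array([-0.00693922, -0.05085852, -0.0220454 ]), 'finger_gap': 0.0882383566249019}
side {'fovy': 52.72750773325654, 'cx': 325.7710332070884, 'cy': 245.73545589540743, 'extrinsics': array([[-0.97675586, -0.21422305, -0.00751493,  0.55236362],
       [-0.08706756,  0.42853498, -0.8993203 ,  0.06585692],
       [ 0.19587555, -0.87776207, -0.43722594,  1.23392374],
       [ 0.        ,  0.        ,  0.        ,  1.        ]])}
hearth [(array([369., 243.]), 0.58)]
shield_left 
[... 463 characters left out ...]
238.51314709675765, 'extrinsics': array([[-0.00400971, -0.99997372, -0.00603972,  0.10871971],
       [-0.98880204,  0.00486578, -0.14915378,  0.53108985],
       [ 0.14917925,  0.00537402, -0.98879557,  1.23347956],
       [ 0.        ,  0.        ,  0.        ,  1.        ]])}
hearth [(array([387., 272.]), 0.98)]
shield_left it knows: block_rest, charcoal_block, hearth, left_edge, right_edge, third_hand_stand
shield_right it knows: block_rest, charcoal_block, hearth, left_edge, right_edge, third_hand_stand
left_edge [(array([323., 272.]), 0.57)]
right_edge [(array([453., 266.]), 0.64)]
charcoal_block [(array([190., 251.]), 0.85)]
block_rest []
third_hand_stand [(array([465., 254.]), 0.57)]
```

View pics/side0.png

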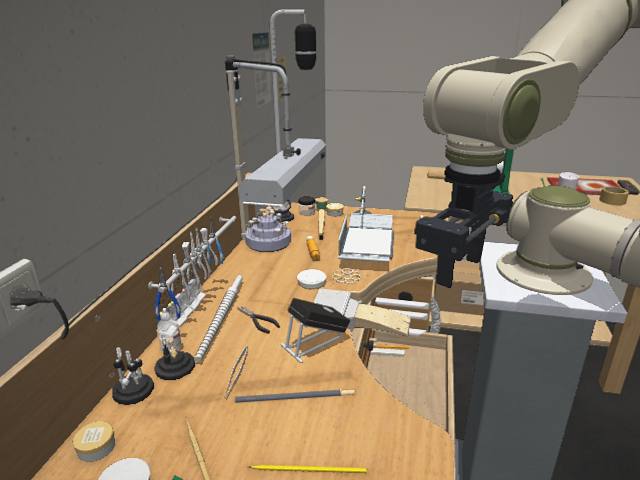

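View pics/top0.png

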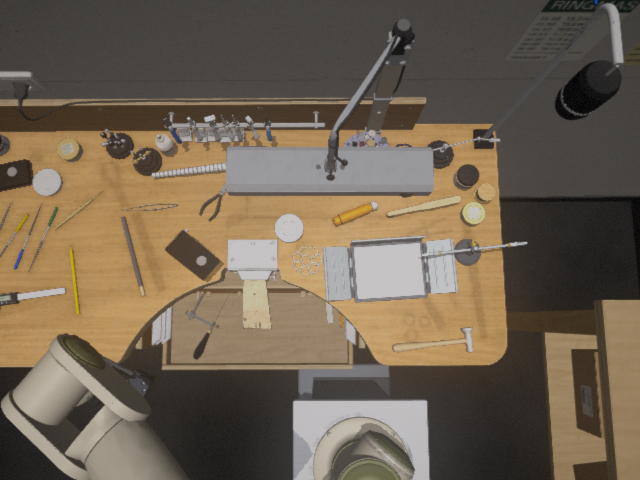

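```bash
cat > h.py <<'E'
from station import *
import cv2, numpy as np
def cam(n):
    m=camera_model(n); f=240/np.tan(np.radians(m["fovy"]/2)); return f,m["cx"],m["cy"],np.array(m["extrinsics"])
def ray(n,uv):
    f,cx,cy,E=cam(n); R,t=E[:3,:3],E[:3,3]
    d=R.T@np.array([(uv[0]-cx)/f,(uv[1]-cy)/f,1]); return -R.T@t,d
def onz(n,uv,z):
    c,d=ray(n,uv); return c+d*(z-c[2])/d[2]
def proj(n,p):
    f,cx,cy,E=cam(n); q=E[:3,:3]@np.asarray(p)+E[:3,3]; return np.array([cx+f*q[0]/q[2],cy+f*q[1]/q[2]])
def tri(a,b):
    A=[];B=[]
    M=np.zeros((3,3));v=np.zeros(3)
    for n,uv in(("side",a),("top",b)):
        c,d=ray(n,uv); d=d/np.linalg.norm(d); P=np.eye(3)-np.outer(d,d); M+=P; v+=P@c
    p=np.linalg.solve(M,v); return p,proj("side",p)-a,proj("top",p)-b
E
python3 - <<'E'
from h import *
import cv2
im=cv2.imread("pics/top0.png"); 
cv2.imwrite("pics/top0h.png",cv2.resize(im[225:315,310:470],None,fx=5,fy=5,interpolation=cv2.INTER_CUBIC))
cv2.imwrite("pics/top0b.png",cv2.resize(im[215:295,150:260],None,fx=7,fy=7,interpolation=cv2.INTER_CUBIC))
im=cv2.imread("pics/side0.png")
cv2.imwrite("pics/side0h.png",cv2.resize(im[180:290,290:420],None,fx=5,fy=5,interpolation=cv2.INTER_CUBIC))
cv2.imwrite("pics/side0b.png",cv2.resize(im[280:370,270:370],None,fx=6,fy=6,interpolation=cv2.INTER_CUBIC))
print(cam("top")[3][:3,:3].T@-cam("top")[3][:3,3],cam("side")[3][:3,:3].T@-cam("side")[3][:3,3])
print("hearth",onz("top",(387,272),0),onz("side",(369,243),0))
print(tri((318,321),(190,251)))
print(tri((362,259),(323,272)),tri((372,213),(453,266)))
print(onz("top",(465,254),0))
for t in("hearth","charcoal_block"):
  for n in("side","top"):
    for d in silhouettes(n,t):
        c,_=cv2.findContours(d["mask"].astype("uint8"),0,1); c=max(c,key=cv2.contourArea)
        print(n,t,d["p"],cv2.approxPolyDP(c,2.5,True)[:,0].tolist())
E
```

```text
[0.34156911 0.09950394 1.29952982] [0.30356291 1.17319848 0.6028809 ]
hearth [ 0.45313753 -0.07187052  0.        ] [ 4.55630844e-01 -7.94678329e-02 -1.11022302e-16]
(array([0.4966566 , 0.403153  , 0.05318112]), array([-2.13279328, -0.37402316]), array([0.24142091, 1.77139691]))
(array([0.45144993, 0.08651018, 0.0331583 ]), array([0.18054312, 0.0228195 ]), array([-0.01850249, -0.19120199])) (array([ 0.46569175, -0.22646887,  0.03347538]), array([0.53707067, 0.05928576]), array([-0.07700403, -0.69458666]))
[ 0.49696205 -0.26619656  0.        ]
side hearth 0.96 [[345, 216], [338, 237], [338, 257], [387, 261], [392, 252], [394, 233], [390, 228], [391, 215], [351, 213], [348, 228]]
top hearth 0.86 [[452, 240], [422, 244], [421, 237], [354, 240], [349, 248], [324, 248], [326, 299], [384, 300], [422, 297], [427, 291], [455, 291], [453, 255], [422, 254], [449, 250], [453, 247]]
side charcoal_block 0.59 [[287, 308], [300, 321], [343, 332], [348, 322], [334, 308], [293, 298]]
top charcoal_block 0.97 [[180, 231], [166, 251], [203, 278], [218, 260]]
```

View pics/top0h.png

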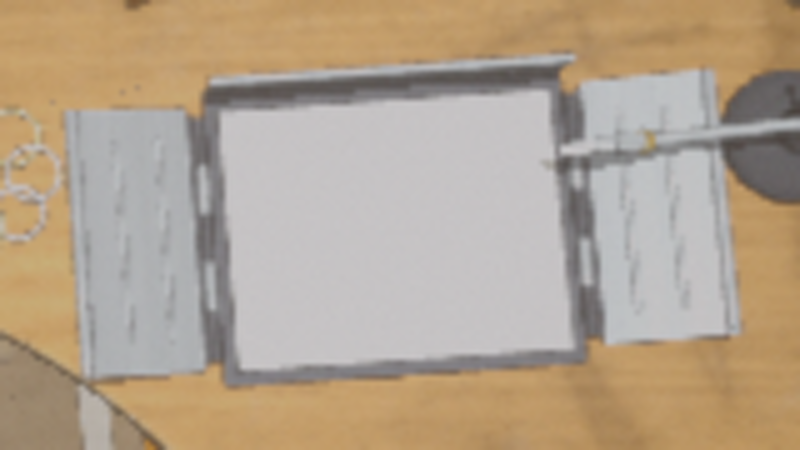

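View pics/top0b.png

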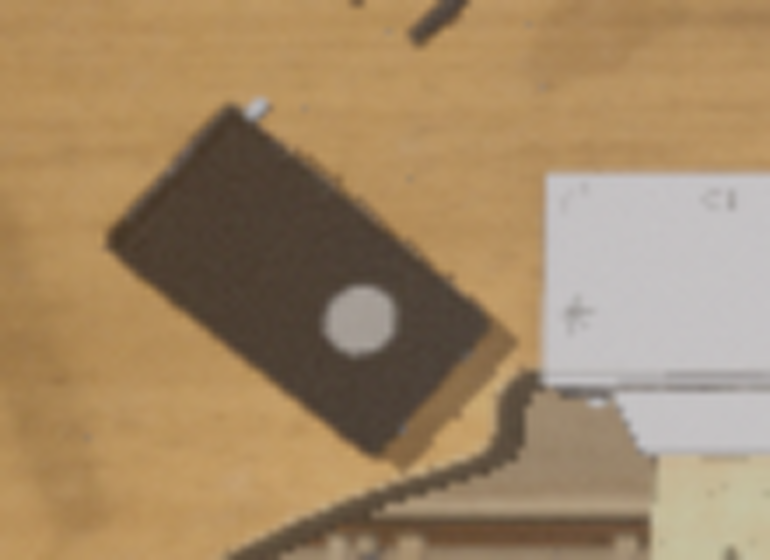

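View pics/side0h.png

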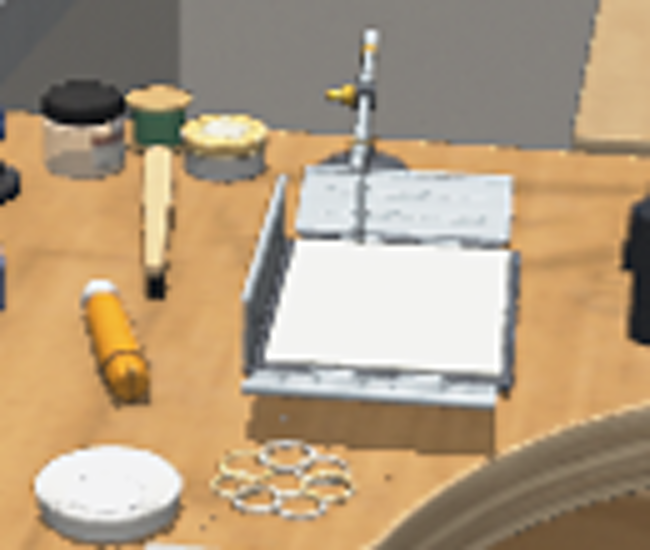

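View pics/side0b.png

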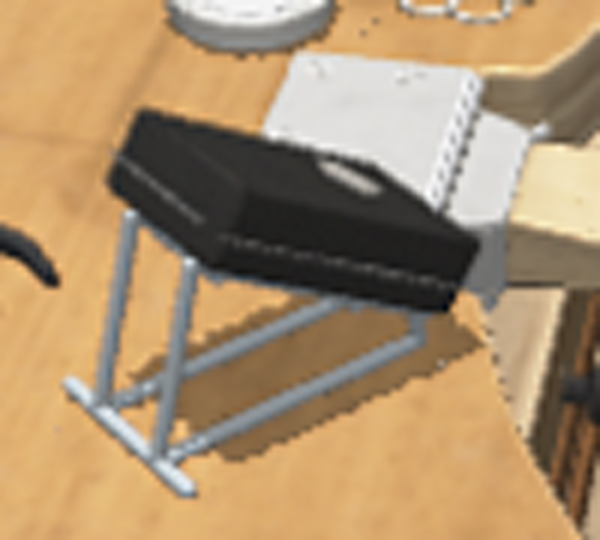

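```bash
cat > fit.py <<'E'
from h import *
from scipy.optimize import minimize, least_squares
from scipy.spatial.transform import Rotation as Ro
T0=lambda u,v:(310+u/5-.4,225+v/5-.4)
S0=lambda u,v:(290+u/5-.4,180+v/5-.4)
q=np.array([onz("top",T0(*c),.012) for c in [(220,110),(552,88),(578,350),(238,370)]])
print("top board",q[:,:2].round(4).tolist(),q.mean(0))
q=np.array([onz("side",S0(*c),.012) for c in [(290,238),(505,248),(500,375),(268,362)]])
print("side board",q[:,:2].round(4).tolist(),q.mean(0))
for nm,q in(("t",np.array([onz("top",T0(*c),.012) for c in [(220,110),(552,88),(578,350),(238,370)]])),("s",q)):
    pass
bt=[T0(*c) for c in [(220,110),(552,88),(578,350),(238,370)]]
q=np.array([onz("top",c,.012)[:2] for c in bt]); 
print("yaw edges deg", [np.degrees(np.arctan2(*(q[(i+1)%4]-q[i])[::-1])).round(2) for i in range(4)],[np.linalg.norm(q[(i+1)%4]-q[i]).round(4) for i in range(4)])
q=np.array([onz("side",S0(*c),.012)[:2] for c in [(290,238),(505,248),(500,375),(268,362)]])
print("yaw edges deg", [np.degrees(np.arctan2(*(q[(i+1)%4]-q[i])[::-1])).round(2) for i in range(4)],[np.linalg.norm(q[(i+1)%4]-q[i]).round(4) for i in range(4)])
# block
masks={}
for n in("side","top"):
    d=silhouettes(n,"charcoal_block")[0]; im=cv2.imread(f"pics/{n}0.png")
    m=d["mask"].astype("uint8"); masks[n]=m
    # refine by dark threshold in dilated area
    g=im.max(2); 
    k=cv2.dilate(m,np.ones((7,7)))
    dark=((g<(85 if n=="top" else 70))&(k>0)).astype("uint8"); dark=cv2.morphologyEx(dark,cv2.MORPH_CLOSE,np.ones((7,7))); 
    if n=="top": dark=cv2.morphologyEx(dark,cv2.MORPH_OPEN,np.ones((5,5)))
    print(n,m.sum(),dark.sum()); masks[n+"d"]=dark
    o=cv2.resize(im,None,fx=1,fy=1); o[dark>0,2]=255; cv2.imwrite(f"pics/m_{n}.png",cv2.resize(o[210:350,150:370],None,fx=3,fy=3))
C=np.array([[a*.032,b*.0585,c*.03] for a in(-1,1) for b in(-1,1) for c in(0,1)])
def corners(p,tilt=32):
    # uphill horizontal dir at yaw p3; block y axis = uphill slope dir
    u=np.array([np.cos(p[3]),np.sin(p[3]),0]); th=np.radians(tilt); zz=np.array([0,0,1.])
    Y=u*np.cos(th)+zz*np.sin(th); Z=-u*np.sin(th)+zz*np.cos(th); X=np.cross(Y,Z)
    return p[:3]+C@np.array([X,Y,Z])
def cost(p,suf="d"):
    s=0
    for n in("side","top"):
        uv=np.array([proj(n,c) for c in corners(p)]); k=8
        h=cv2.convexHull(((uv+.5)*k*1.0).round().astype("int32"))[:,0]
        o=np.array([130,200])
        big=np.zeros((200*k,260*k),"uint8"); cv2.fillConvexPoly(big,(h-o*k),255)
        a=cv2.resize(big,(260,200),interpolation=cv2.INTER_AREA)/255.
        m=masks[n+suf][200:400,130:390]
        s+=np.abs(a-m).sum()
    return s
for suf in("d",""):
    best=None
    for y0 in(0.7,1.0):
        r=minimize(cost,[.495,.40,.05,y0],args=(suf,),method="Nelder-Mead",options=dict(initial_simplex=np.array([[.495,.4,.05,y0],[.505,.4,.05,y0],[.495,.41,.05,y0],[.495,.4,.06,y0],[.495,.4,.05,y0+.15]]),xatol=1e-5,fatol=.1))
        if best is None or r.fun<best.fun: best=r
    print(suf,best.x.round(4),np.degrees(best.x[3]),best.fun)
E
python3 fit.py
```

```text
top board [[0.5152, 0.0104], [0.5253, -0.1534], [0.3967, -0.1617], [0.3877, 0.0036]] [ 0.45623808 -0.07525753  0.012     ]
side board [[0.531, -0.1515], [0.4023, -0.1623], [0.3887, 0.006], [0.5135, 0.0156]] [ 0.45888521 -0.07306748  0.012     ]
yaw edges deg [np.float64(-86.45), np.float64(-176.32), np.float64(93.1), np.float64(3.06)] [np.float64(0.1642), np.float64(0.1289), np.float64(0.1655), np.float64(0.1276)]
yaw edges deg [np.float64(-175.22), np.float64(94.6), np.float64(4.38), np.float64(-84.03)] [np.float64(0.1292), np.float64(0.1688), np.float64(0.1252), np.float64(0.168)]
side 1268 1180
top 1322 1118Traceback (most recent call last):
  File "fit.py", line 49, in <module>
    r=minimize(cost,[.495,.40,.05,y0],args=(suf,),method="Nelder-Mead",options=dict(initial_simplex=np.array([[.495,.4,.05,y0],[.505,.4,.05,y0],[.495,.41,.05,y0],[.495,.4,.06,y0],[.495,.4,.05,y0+.15]]),xatol=1e-5,fatol=.1))
    res = _minimize_neldermead(fun, x0, args, callback, bounds=bounds,
                               **options)
    fsim[j] = func(sim[j])
              ~~~~^^^^^^^^
    fx = function(np.copy(x), *(wrapper_args + args))
  File "fit.py", line 38, in cost
    uv=np.array([proj(n,c) for c in corners(p)]); k=8
                 ~~~~^^^^^
  File "h.py", line 11, in proj
    f,cx,cy,E=cam(n); q=E[:3,:3]@np.asarray(p)+E[:3,3]; return np.array([cx+f*q[0]/q[2],cy+f*q[1]/q[2]])
              ~~~^^^
  File "h.py", line 4, in cam
    m=camera_model(n); f=240/np.tan(np.radians(m["fovy"]/2)); return f,m["cx"],m["cy"],np.array(m["extrinsics"])
ValueError: time passes only in moves, steps and waits
```

```bash
sed -i 's/^def cam(n):/import functools\n@functools.lru_cache(None)\ndef cam(n):/' h.py; python3 fit.py | tail -4; python3 -c "
from station import *;print(observe()['t'])"
```

```text
side 1268 1180
top 1322 1118
d [0.4949 0.4006 0.047  0.9769] 55.97153655266687 463.86274509803917
 [0.4964 0.4019 0.0499 0.9313] 53.36156409299387 234.05490196078432
1.1
```

View pics/m_top.png

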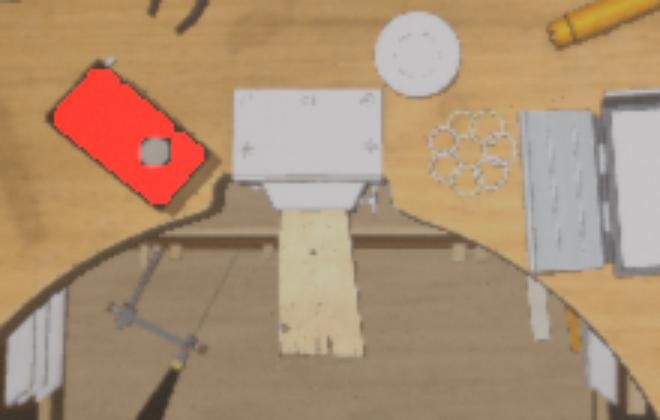

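View pics/m_side.png

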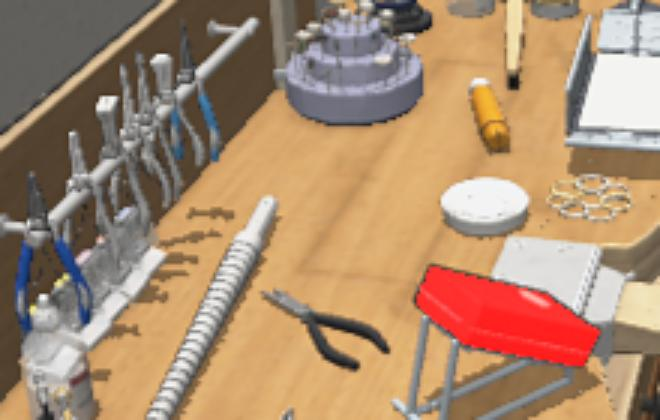

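```bash
python3 - <<'E'
s=open('fit.py').read()
s=s.replace('if n=="top": dark=cv2.morphologyEx(dark,cv2.MORPH_OPEN,np.ones((5,5)))','''
    c,_=cv2.findContours(dark,0,1); c=cv2.convexHull(max(c,key=cv2.contourArea)); dark[:]=0; cv2.fillConvexPoly(dark,c,1)''')
s+='''
    for n in("side","top"):
        im=cv2.imread(f"pics/{n}0.png"); k=4
        x0,y0=(270,280) if n=="side" else (150,215)
        o=cv2.resize(im[y0:y0+90,x0:x0+110],None,fx=6,fy=6,interpolation=cv2.INTER_CUBIC)
        uv=np.array([proj(n,c) for c in corners(best.x)])
        P=((uv-[x0,y0]+.5)*6).astype(int)
        for i in range(8):
            for j in range(i):
                if bin(i^j).count("1")==1: cv2.line(o,P[i].tolist(),P[j].tolist(),(0,255,0),1)
        cv2.imwrite(f"pics/f_{n}_{suf}.png",o)
'''
open('fit.py','w').write(s)
E
python3 fit.py | tail -4;python3 -c "
import cv2,numpy as np
cv2.imwrite('pics/ff.png',np.hstack([cv2.resize(cv2.imread('pics/f_%s_d.png'%n),(400,330)) for n in('side','top')]))"
```

```text
side 1268 1236
top 1322 1271
d [0.4955 0.4004 0.0471 0.9343] 53.53281175247635 284.4470588235294
 [0.4964 0.4019 0.0499 0.9313] 53.36156409299387 234.05490196078432
```

View pics/ff.png

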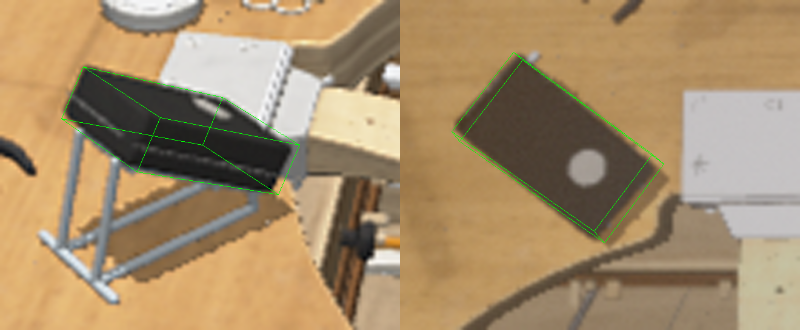

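```bash
cat > fit2.py <<'E'
from h import *
from scipy.optimize import least_squares
S=lambda u,v:(270+u/6-.4,280+v/6-.4); T=lambda u,v:(150+u/7-.4,215+v/7-.4)
# corner (x sign,y sign,z): X = cross(Y,Z) ; uphill yaw ~54deg; X points ... world right of uphill
obs=[("side",(1,1,1),S(143,108)),("side",(-1,1,1),S(245,188)),("side",(-1,1,0),S(213,268)),("side",(1,1,0),S(108,190)),
("side",(-1,-1,1),S(478,240)),("side",(-1,-1,0),S(440,312)),("side",(1,-1,1),S(375,160)),
("top",(1,1,0),T(230,104)),("top",(-1,1,0),T(108,243)),("top",(1,-1,1),T(492,323)),("top",(-1,-1,1),T(380,460))]
def fr(p,t):
    u=np.array([np.cos(p),np.sin(p),0]); z=np.array([0,0,1.]); Y=u*np.cos(t)+z*np.sin(t); Z=-u*np.sin(t)+z*np.cos(t)
    return np.array([np.cross(Y,Z),Y,Z])
def res(p,L=.0585,free=True):
    r=[]
    for n,c,uv in obs:
        q=np.array([c[0]*.032,c[1]*L,c[2]*.03])@fr(p[3],p[4])+p[:3]; r+=list(proj(n,q)-uv)
    return r
print(fr(.93,.56))
r=least_squares(lambda p:res(list(p)+[np.radians(32)]),[.496,.4,.048,.93]);print(r.x.round(4),np.degrees(r.x[3]),np.array(r.fun).reshape(-1,2).round(1).tolist())
r=least_squares(res,[.496,.4,.048,.93,.56]);print(r.x.round(4),np.degrees(r.x[3:]),np.array(r.fun).reshape(-1,2).round(1).tolist())
E
python3 fit2.py
```

```text
[[ 0.80161994 -0.59783398  0.        ]
 [ 0.5065179   0.67917659  0.5311862 ]
 [-0.31756116 -0.42580945  0.84725511]]
[0.4968 0.4003 0.0481 0.8838] 50.63936070646582 [[-1.6, -1.0], [1.2, 0.1], [-0.1, 1.3], [-2.0, -0.7], [2.5, -0.0], [2.6, 1.3], [-0.3, -0.3], [-0.6, -1.8], [-1.2, -0.7], [1.9, -0.7], [0.5, 0.4]]
[0.497  0.4004 0.048  0.8854 0.5681] [50.73134039 32.55112291] [[-1.5, -1.1], [1.4, -0.1], [-0.0, 1.1], [-2.0, -0.9], [2.3, 0.3], [2.4, 1.6], [-0.5, 0.0], [-0.6, -1.8], [-1.2, -0.7], [1.9, -0.8], [0.5, 0.4]]
```

```bash
python3 - <<'E'
from h import *
S=lambda u,v:(270+u/6-.4,280+v/6-.4)
for z in(.003,):
    a,b=onz("side",S(68,387),z),onz("side",S(190,490),z); d=b-a; print(a,b,np.linalg.norm(d),"yaw",np.degrees(np.arctan2(d[1],d[0]))-90, "mid",(a+b)/2)
    a,b=onz("side",S(160,460),z),onz("side",S(420,342),z); d=a-b; print(a,b,np.degrees(np.arctan2(d[1],d[0])))
    a,b=onz("side",S(110,403),z),onz("side",S(340,303),z); d=a-b; print(a,b,np.degrees(np.arctan2(d[1],d[0])))
T=lambda u,v:(150+u/7-.4,215+v/7-.4)
im=cv2.imread("pics/top0.png")
E
```

```text
[0.56380824 0.42638167 0.003     ] [0.51033316 0.46900069 0.003     ] 0.06838103237863714 yaw 51.445563669294415 mid [0.5370707  0.44769118 0.003     ]
[0.52361167 0.45666332 0.003     ] [0.4536287  0.37809222 0.003     ] 48.30867292585652
[0.54766981 0.4317282  0.003     ] [0.4850761  0.36180206 0.003     ] 48.16699594524151
```

```bash
cat >> h.py <<'E'
from scipy.spatial.transform import Rotation as Ro
def rel(pos,R,base=None):
    """tool-frame shift mm and rotvec deg to reach pos,R from base (commanded) pose"""
    if base is None:
        o=observe(); base=(o["tcp_pos"],Ro.from_rotvec(o["tcp_rot"]))
    return (base[1].inv().apply(np.asarray(pos)-base[0])*1000).round(1),np.degrees((base[1].inv()*R).as_rotvec()).round(2)
def frame(z,y):
    z=np.array(z,float);z/=np.linalg.norm(z);y=np.array(y,float);y-=z*(y@z);y/=np.linalg.norm(y)
    return Ro.from_matrix(np.array([np.cross(y,z),y,z]).T)
d=np.radians
BY=d(51);TH=d(32);BP=np.array([.497,.4005,.0485])
u=np.array([np.cos(BY),np.sin(BY),0]);ez=np.array([0,0,1.])
bY=u*np.cos(TH)+ez*np.sin(TH);bZ=-u*np.sin(TH)+ez*np.cos(TH);bX=np.cross(bY,bZ)
E
python3 - <<'E'
from h import *
o=observe();R=Ro.from_rotvec(o["tcp_rot"]);print(o["t"],R.as_matrix().round(3))
for s in(1,-1):
    G=frame(-bZ,s*bX); print(s,G.as_matrix().round(3).tolist(),np.degrees((R.inv()*G).magnitude()))
    g=BP+bZ*.005
    print("pre",rel(g+bZ*.09,G),"grasp",rel(g,G))
E
```

```text
1.2 [[-0.894  0.447  0.   ]
 [ 0.447  0.894  0.   ]
 [-0.     0.    -1.   ]]
1 [[0.534, 0.777, 0.333], [0.659, -0.629, 0.412], [0.53, 0.0, -0.848]] 105.94927948458977
pre (array([-254.5,  -18.6,   86.9]), array([-28.51,  22.91,  99.43])) grasp (array([-264.8,   27.9,  163.2]), array([-28.51,  22.91,  99.43]))
-1 [[-0.534, -0.777, 0.333], [-0.659, 0.629, 0.412], [-0.53, 0.0, -0.848]] 82.94398695546842
pre (array([-254.5,  -18.6,   86.9]), array([-21.63, -26.91, -75.42])) grasp (array([-264.8,   27.9,  163.2]), array([-21.63, -26.91, -75.42]))
```

```bash
python3 - <<'E'
from h import *
G=frame(-bZ,bX); g=BP+bZ*.005
for h in(.11,.06): print(g+bZ*h,rel(g+bZ*h,G))
E
```

```text
[0.45864877 0.35314017 0.14602553] (array([-252.2,  -29. ,   69.9]), array([-28.51,  22.91,  99.43]))
[0.47532322 0.3737314  0.10362313] (array([-257.9,   -3.1,  112.3]), array([-28.51,  22.91,  99.43]))
```

>>> drive_tool:
  steps:
    - [1,-100,-10,20,-7,6,25]
    - [1,-200,-20,50,-14,11.5,50]
    - [1,-252,-29,70,-21,17,75]
    - [1,-252,-29,70,-28.5,22.9,99.4]
    - [1,-252,-29,70,-28.5,22.9,99.4]
    - [1,-252,-29,70,-28.5,22.9,99.4]
    - [1,-252,-29,70,-28.5,22.9,99.4]
    - [1,-252,-29,70,-28.5,22.9,99.4]
    - [1,-252,-29,70,-28.5,22.9,99.4]
    - [1,-252,-29,70,-28.5,22.9,99.4]
    - [1,-252,-29,70,-28.5,22.9,99.4]
    - [1,-252,-29,70,-28.5,22.9,99.4]
    - [1,-252,-29,70,-28.5,22.9,99.4]
    - [1,-252,-29,70,-28.5,22.9,99.4]
    - [1,-252,-29,70,-28.5,22.9,99.4]
    - [1,-252,-29,70,-28.5,22.9,99.4]
    - [1,-252,-29,70,-28.5,22.9,99.4]
    - [1,-252,-29,70,-28.5,22.9,99.4]

```text
t: 2.7
tcp_pos: [0.4588, 0.3533, 0.1462]
tcp_rot: [-2.535, -1.215, -0.728]
ft_force: [-0.1, 1.0, -0.3]
finger_gap: 0.088
```

```bash
python3 - <<'E'
from h import *
G=frame(-bZ,bX); g=BP+bZ*.005
o=observe(); print(o["t"],o["joint_positions"].round(2)); print(rel(g+bZ*.11,G),rel(g,G))
im=capture("side");cv2.imwrite("pics/s1.png",im); im2=capture("top");cv2.imwrite("pics/t1.png",im2)
a=cv2.resize(im[190:370,250:450],(400,360));b=cv2.resize(im2[190:320,130:290],(400,325))
c=np.zeros((360,800,3),"uint8");c[:,:400]=a;c[:325,400:]=b;cv2.imwrite("pics/c1.png",c)
E
```

```text
2.7 [0.31 0.32 1.76 0.51 0.64 0.64]
(array([-0.3, -0. ,  0. ]), array([-0.03,  0.01,  0.2 ])) (array([ -0.3,   0. , 110. ]), array([-0.03,  0.01,  0.2 ]))
```

View pics/c1.png

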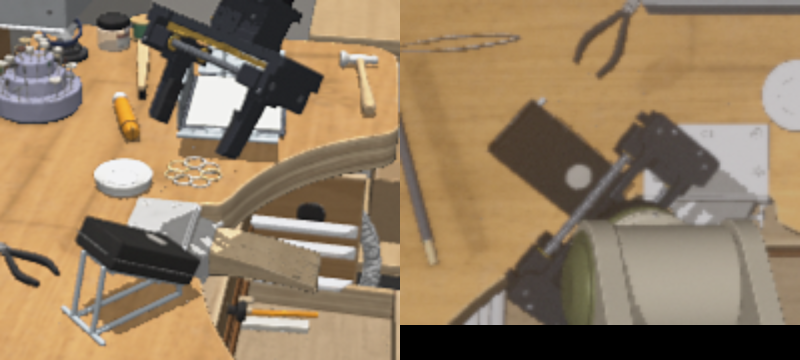

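>>> drive_tool:
  steps:
    - [1,0,0,30,0,0,0]
    - [1,0,0,55,0,0,0]
    - [1,0,0,75,0,0,0]
    - [1,0,0,80,0,0,0]

```text
t: 3.13
tcp_pos: [0.4852, 0.3866, 0.0755]
tcp_rot: [-2.537, -1.213, -0.723]
ft_force: [0.1, 0.3, -0.6]
finger_gap: 0.0877
```

```bash
python3 - <<'E'
from h import *
im=capture("side");cv2.imwrite("pics/s2.png",im)
im2=capture("top");
a=cv2.resize(im[230:380,250:410],(426,400));b=cv2.resize(im2[210:300,150:240],(370,370))
c=np.zeros((400,796,3),"uint8");c[:,:426]=a;c[:370,426:]=b;cv2.imwrite("pics/c2.png",c)
E
```

```text
(no output)
```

View pics/c2.png

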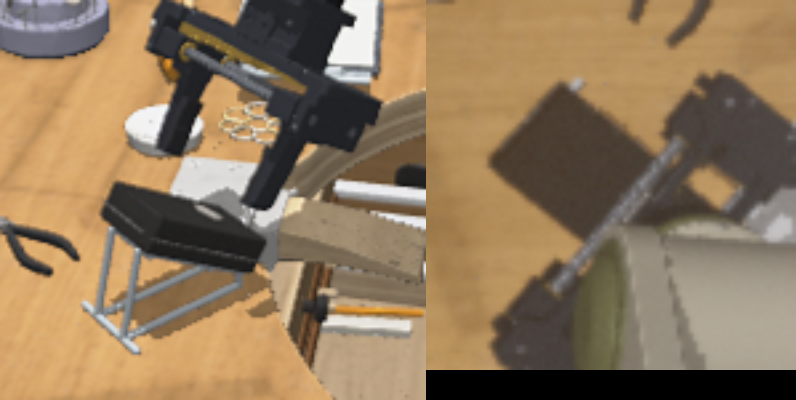

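```bash
python3 - <<'E'
from h import *
o=observe()
print(o["tcp_pos"],proj("side",o["tcp_pos"]),proj("side",BP+bZ*.03),proj("side",BP+bZ*.035))
R=Ro.from_rotvec(o["tcp_rot"])
for s in(-.044,.044):print(proj("side",o["tcp_pos"]+R.apply([0,s,0])), proj("side",BP+bZ*.03+R.apply([0,s,0])))
print(look_for("side","charcoal_block"))
E
```

```text
[0.48503372 0.38622478 0.07734152] [323.38278969 306.30146107] [322.21762366 308.16839097] [323.24861178 305.88754076]
[337.71003423 316.07871276] [336.50300274 318.00617468]
[309.95463241 297.13776787] [308.82853654 298.94784859]
[{'at': [318.4, 315.7], 'p': 0.72}]
```

```bash
python3 - <<'E'
from h import *
G=frame(-bZ,bX)
for p,n in(([.4588,.3533,.1462],"s1"),([.4852,.3866,.0765],"s2")):
    im=cv2.imread(f"pics/{n}.png"); k=6; x0,y0=270,220
    a=cv2.resize(im[y0:y0+100,x0:x0+125],None,fx=k,fy=k,interpolation=cv2.INTER_CUBIC)
    for s in(-.044,0,.044):
        for zz,col in((0,(0,0,255)),(-.019,(0,255,0)),(-.045,(255,0,0))):
            q=proj("side",np.array(p)+G.apply([0,s,zz])); cv2.circle(a,tuple(((q-[x0,y0]+.5)*k).astype(int).tolist()),4,col,-1)
    cv2.imwrite(f"pics/d_{n}.png",a)
E
```

```text
(no output)
```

View pics/d_s1.png

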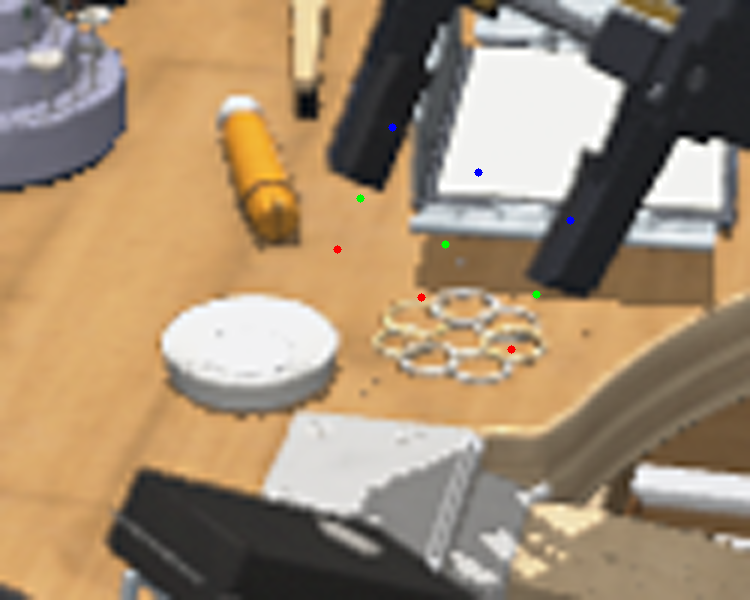

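View pics/d_s2.png

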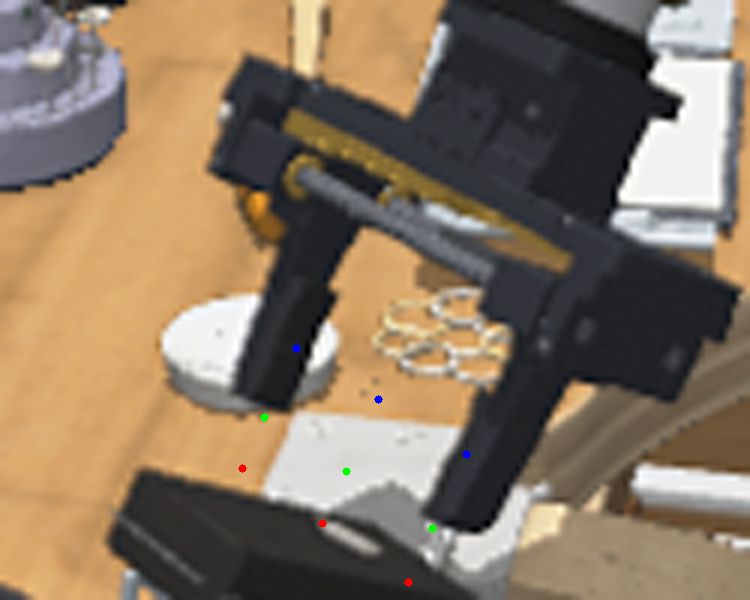

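```bash
python3 - <<'E'
from h import *
G=frame(-bZ,bX)
p=[.4588,.3533,.1462]; im=cv2.imread("pics/t1.png"); k=6; x0,y0=150,200
a=cv2.resize(im[y0:y0+100,x0:x0+125],None,fx=k,fy=k,interpolation=cv2.INTER_CUBIC)
for s in(-.044,0,.044):
    for zz,col in((0,(0,0,255)),(-.019,(0,255,0)),(-.045,(255,0,0)),(-.08,(255,255,0))):
        q=proj("top",np.array(p)+G.apply([0,s,zz])); cv2.circle(a,tuple(((q-[x0,y0]+.5)*k).astype(int).tolist()),4,col,-1)
cv2.imwrite("pics/d_t1.png",a)
im=cv2.imread("pics/side0.png"); a=cv2.resize(im[200:300,400:525],None,fx=k,fy=k,interpolation=cv2.INTER_CUBIC)
R=Ro.from_rotvec([-.722,-3.057,.002])
for s in(-.044,0,.044):
    for zz,col in((0,(0,0,255)),(-.019,(0,255,0)),(-.045,(255,0,0))):
        q=proj("side",np.array([.2459,.4916,.2154])+R.apply([0,s,zz])); cv2.circle(a,tuple(((q-[400,200]+.5)*k).astype(int).tolist()),4,col,-1)
cv2.imwrite("pics/d_s0.png",a)
E
```

```text
(no output)
```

View pics/d_t1.png

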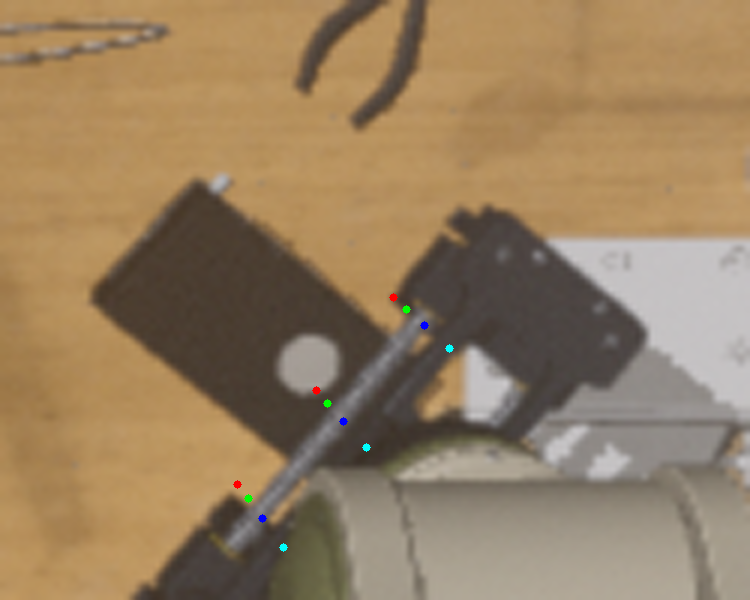

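View pics/d_s0.png

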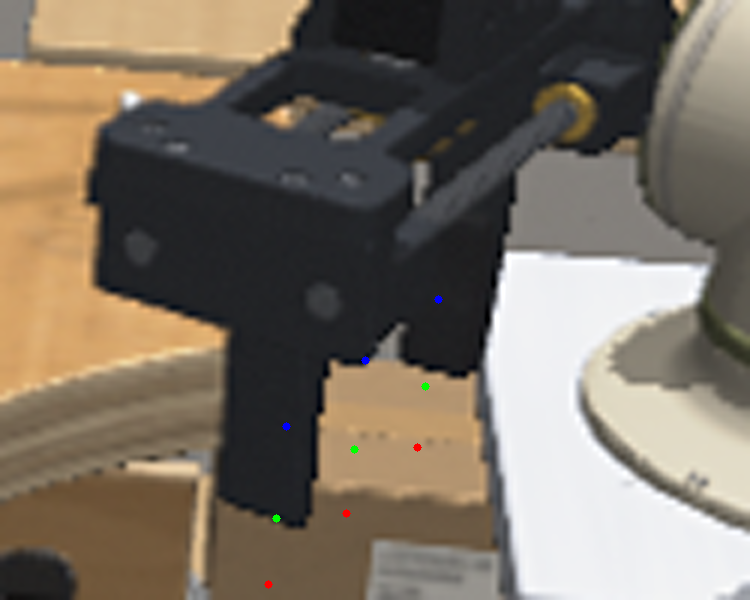

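```bash
python3 - <<'E'
import station
print([x for x in dir(station) if not x.startswith('_')])
print(getattr(station,'tcp_to_grasp',None))
from h import *
# finger tip estimate: left finger tip end-centre in s1 and s0
for p,R,name,tips in (([.2459,.4916,.2154],Ro.from_rotvec([-.722,-3.057,.002]),"s0",None),):
    for z in(-.015,-.02,-.025,-.03):print(z,[proj("side",np.array(p)+R.apply([x,s,z])).round(1).tolist() for s in(.044,.0615) for x in(-.009,.009)])
E
```

```text
['MotionError', 'camera_model', 'capture', 'close_job', 'look_for', 'observe', 'place_of', 'silhouettes', 'tcp_to_grasp']
0.0187
-0.015 [[439.7, 286.3], [450.9, 290.2], [434.2, 291.1], [445.4, 295.1]]
-0.02 [[440.1, 283.4], [451.2, 287.3], [434.5, 288.2], [445.8, 292.2]]
-0.025 [[440.4, 280.5], [451.6, 284.3], [434.8, 285.3], [446.1, 289.2]]
-0.03 [[440.7, 277.6], [451.9, 281.4], [435.1, 282.3], [446.5, 286.2]]
```

>>> drive_tool:
  steps:
    - [1,0,0,8,0,0,0]
    - [1,0,0,15,0,0,0]
    - [0.25,0,0,15,0,0,0]
    - [0.25,0,0,15,0,0,0]
    - [0.25,0,0,15,0,0,0]
    - [0.25,0,0,15,0,0,0]
    - [0.25,0,0,15,0,0,0]
  grip_force: 3

```text
t: 3.87
tcp_pos: [0.4901, 0.3923, 0.0657]
tcp_rot: [-2.537, -1.211, -0.728]
ft_force: [1.1, 0.1, 0.4]
finger_gap: 0.057
```

```bash
python3 - <<'E'
from h import *
G=frame(-bZ,bX)
o=observe();print(o["t"],o["finger_gap"],rel(BP,G))
im=capture("side"); k=6; x0,y0=270,235
a=cv2.resize(im[y0:y0+100,x0:x0+125],None,fx=k,fy=k,interpolation=cv2.INTER_CUBIC)
cv2.imwrite(f"pics/d_s3.png",a)
E
```

```text
3.8667 0.05704258623151137 (array([-0. ,  0.2, 20.2]), array([ 0.  , -0.01,  0.05]))
```

View pics/d_s3.png

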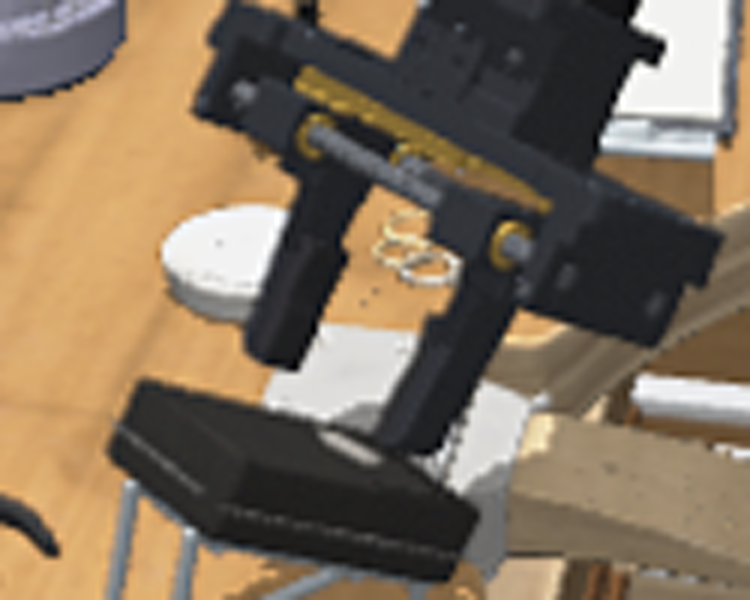

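>>> drive_tool:
  steps:
    - [1,0,0,0,0,0,0]
    - [1,0,0,0,0,0,0]
    - [1,0,0,0,0,0,0]
    - [1,0,0,4,0,0,0]
    - [1,0,0,8,0,0,0]
    - [1,0,0,12,0,0,0]
    - [1,0,0,16,0,0,0]
    - [1,0,0,20,0,0,0]
  grip_force: 20

```text
t: 4.58
tcp_pos: [0.4968, 0.4007, 0.0478]
tcp_rot: [-2.537, -1.211, -0.727]
ft_force: [1.0, 0.1, -0.3]
finger_gap: 0.0881
```

```bash
python3 - <<'E'
from h import *
im=capture("side"); k=6; x0,y0=270,235
a=cv2.resize(im[y0:y0+100,x0:x0+125],None,fx=k,fy=k,interpolation=cv2.INTER_CUBIC)
cv2.imwrite(f"pics/d_s4.png",a)
E
```

```text
(no output)
```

View pics/d_s4.png

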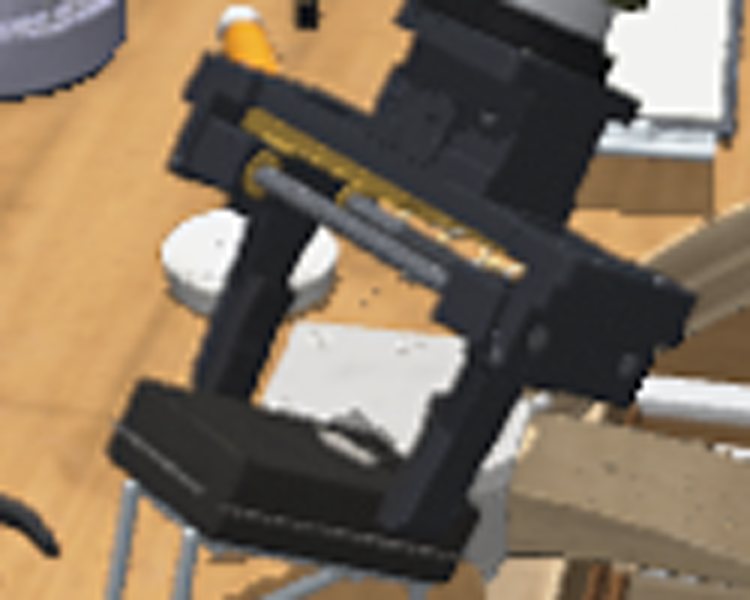

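```bash
cat > ov.py <<'E'
from h import *
def box(a,n,x0,y0,k,pts,col):
    P=((np.array([proj(n,p) for p in pts])-[x0,y0]+.5)*k).astype(int)
    for i in range(8):
        for j in range(i):
            if bin(i^j).count("1")==1: cv2.line(a,P[i].tolist(),P[j].tolist(),col,1)
def fingers(a,n,x0,y0,k,o,off=.021,gap=None,col=(0,0,255)):
    R=Ro.from_rotvec(o["tcp_rot"]);g=(gap or o["finger_gap"])/2
    for s in(1,-1):
        box(a,n,x0,y0,k,[o["tcp_pos"]+R.apply([x,s*y,z]) for x in(-.009,.009) for y in(g,g+.0175) for z in(-off,-off-.045)],col)
def block(a,n,x0,y0,k,P,R,col=(0,255,0)):
    box(a,n,x0,y0,k,[P+R.apply([x,y,z]) for x in(-.032,.032) for y in(-.0585,.0585) for z in(0,.03)],col)
E
python3 - <<'E'
from ov import *
o=observe(); im=capture("side"); k=6; x0,y0=270,235
a=cv2.resize(im[y0:y0+100,x0:x0+125],None,fx=k,fy=k,interpolation=cv2.INTER_CUBIC)
fingers(a,"side",x0,y0,k,o); block(a,"side",x0,y0,k,BP,Ro.from_matrix(np.array([bX,bY,bZ]).T))
cv2.imwrite("pics/d_s5.png",a)
im=capture("top"); x0,y0=150,215
a=cv2.resize(im[y0:y0+100,x0:x0+125],None,fx=k,fy=k,interpolation=cv2.INTER_CUBIC)
fingers(a,"top",x0,y0,k,o); block(a,"top",x0,y0,k,BP,Ro.from_matrix(np.array([bX,bY,bZ]).T))
cv2.imwrite("pics/d_t5.png",a)
E
```

```text
(no output)
```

View pics/d_s5.png

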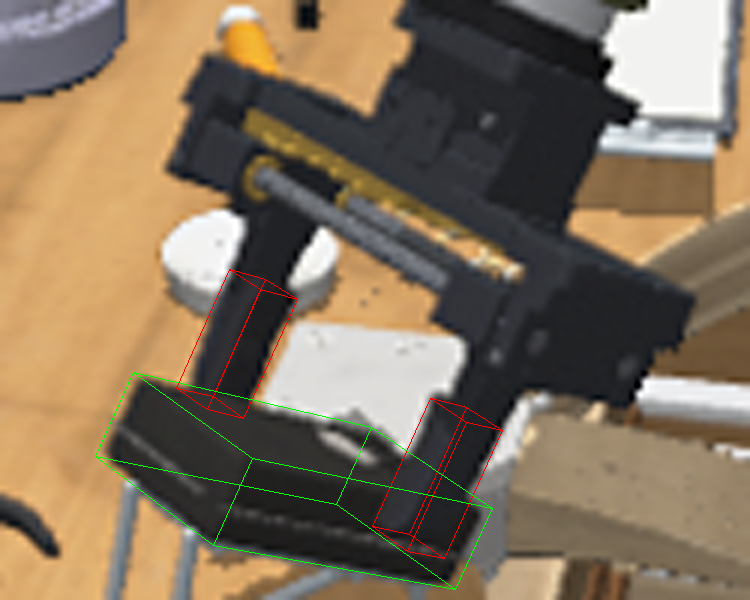

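View pics/d_t5.png

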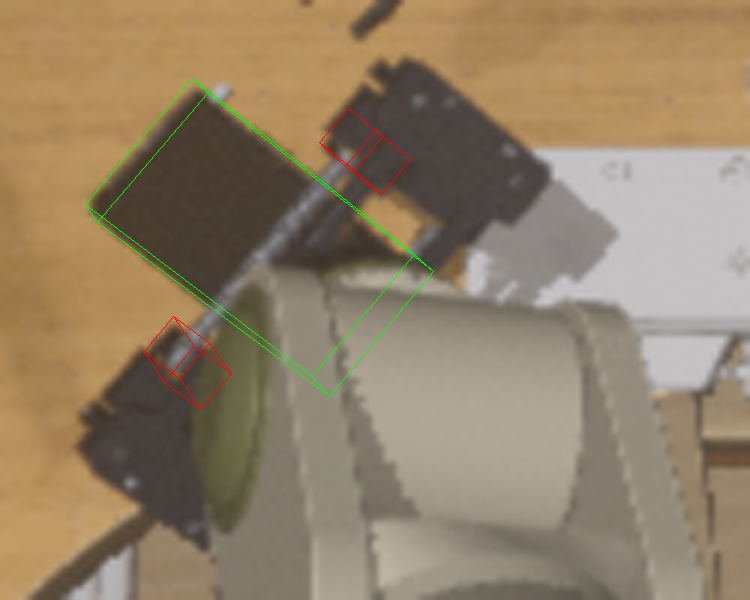

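>>> drive_tool:
  steps:
    - [1,0,0,5,0,0,0]
    - [1,0,0,10,0,0,0]
    - [1,0,0,14,0,0,0]
    - [1,0,0,18,0,0,0]
    - [0.6,0,0,18,0,0,0]
    - [0.4,0,0,18,0,0,0]
    - [0.3,0,0,18,0,0,0]
    - [0.2,0,0,18,0,0,0]
    - [0.2,0,0,18,0,0,0]
    - [0.2,0,0,18,0,0,0]
  grip_force: 20

```text
t: 5.57
tcp_pos: [0.5028, 0.408, 0.0333]
tcp_rot: [-2.537, -1.211, -0.728]
ft_force: [-0.1, 0.1, -0.1]
finger_gap: 0.0621
```

```bash
python3 - <<'E'
from ov import *
o=observe(); print(o["t"]); im=capture("side"); k=6; x0,y0=270,245
a=cv2.resize(im[y0:y0+100,x0:x0+125],None,fx=k,fy=k,interpolation=cv2.INTER_CUBIC)
cv2.imwrite("pics/d_s6.png",a)
E
```

```text
5.5667
```

View pics/d_s6.png

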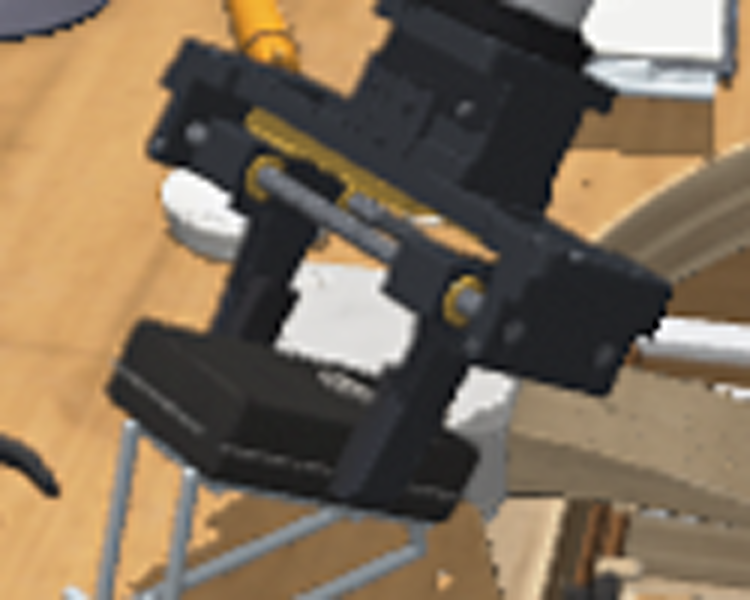

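>>> drive_tool:
  steps:
    - [0.1,0,0,0,0,0,0]
    - [0.1,0,0,-3,0,0,0]
    - [0.1,0,0,-10,0,0,0]
    - [0.1,0,0,-25,0,0,0]
    - [0.1,0,0,-45,0,0,0]
    - [0.1,0,0,-70,0,0,0]
    - [0.1,0,0,-90,0,0,0]
    - [0.1,0,0,-100,0,0,0]
    - [0.1,0,0,-100,0,0,0]
  grip_force: 25

```text
t: 6.37
tcp_pos: [0.4694, 0.3664, 0.1199]
tcp_rot: [-2.536, -1.211, -0.731]
ft_force: [0.6, -0.4, -1.3]
finger_gap: 0.0616
```

```bash
python3 - <<'E'
from ov import *
o=observe(); print(o["t"],o["tcp_pos"],o["tcp_rot"],o["ft_force"],o["ft_torque"]); im=capture("side"); k=5; x0,y0=270,190
cv2.imwrite("pics/s7.png",im);cv2.imwrite("pics/t7.png",capture("top"))
a=cv2.resize(im[y0:y0+110,x0:x0+140],None,fx=k,fy=k,interpolation=cv2.INTER_CUBIC)
R=Ro.from_rotvec(o["tcp_rot"]); 
# held block expected: TCP = underside -18mm along bZ
RB=Ro.from_matrix(np.array([R.apply([0,1,0]),-R.apply([-1,0,0]),-R.apply([0,0,1])]).T) 
block(a,"side",x0,y0,k,o["tcp_pos"]+R.apply([0,0,-.018]),RB)
cv2.imwrite("pics/d_s7.png",a)
E
```

```text
6.3667 [0.46936543 0.36636752 0.11992231] [-2.5364696  -1.21104903 -0.73126019] [ 0.59228706 -0.4241731  -1.31430938] [-0.29984189  0.26047484 -0.00306539]
```

View pics/d_s7.png

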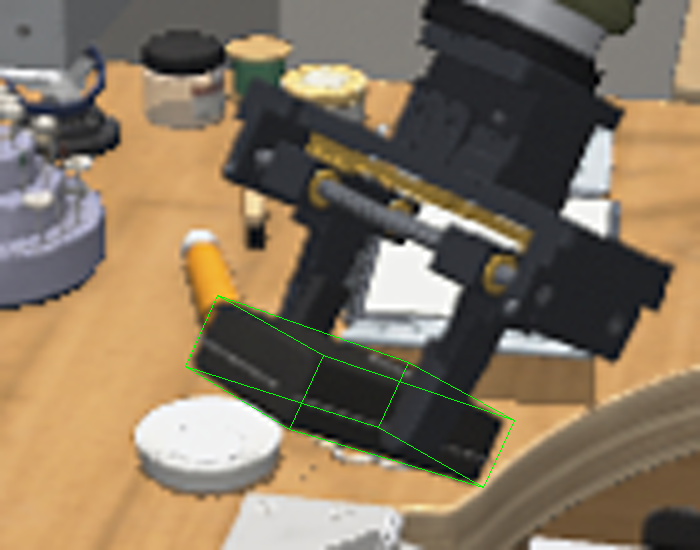

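```bash
cat > hearth.py <<'E'
from h import *
out={}
for n,seed,thr in(("top",(388,270),None),("side",(366,243),None)):
    im=cv2.imread(f"pics/{n}0.png"); s=8
    x0,y0=(330,225) if n=="top" else (330,205)
    c=cv2.resize(im[y0:y0+90,x0:x0+120],None,fx=s,fy=s,interpolation=cv2.INTER_CUBIC)
    ref=c[int((seed[1]-y0)*s),int((seed[0]-x0)*s)].astype(int)
    m=np.zeros((c.shape[0]+2,c.shape[1]+2),"uint8")
    cv2.floodFill(c.copy(),m,(int((seed[0]-x0)*s),int((seed[1]-y0)*s)),0,(45,)*3,(40,)*3,4|cv2.FLOODFILL_MASK_ONLY|cv2.FLOODFILL_FIXED_RANGE|(255<<8))
    m=m[1:-1,1:-1]; m=cv2.morphologyEx(cv2.morphologyEx(m,cv2.MORPH_CLOSE,np.ones((25,25))),cv2.MORPH_OPEN,np.ones((41,41)))
    cn,_=cv2.findContours(m,0,cv2.CHAIN_APPROX_NONE); cn=max(cn,key=cv2.contourArea)[:,0].astype(float)
    uv=(cn+.5)/s-.5+[x0,y0]
    W=np.array([onz(n,p,.012)[:2] for p in uv])
    r=cv2.minAreaRect((W*1e4).astype("float32")); print(n,ref,np.array(r[0])/1e4,np.array(r[1])/1e4,r[2])
    # side-wise line fits
    cen=np.array(r[0])/1e4
    psi=np.radians(4.0)
    for it in range(3):
        ex=np.array([np.cos(psi),np.sin(psi)]);ey=np.array([-ex[1],ex[0]]); q=np.c_[(W-cen)@ex,(W-cen)@ey]
        L=[]; hx=np.percentile(q[:,0],[1,99]);hy=np.percentile(q[:,1],[1,99])
        for ax,val in((0,hx[0]),(0,hx[1]),(1,hy[0]),(1,hy[1])):
            oth=1-ax; sel=(abs(q[:,ax]-val)<.006)&(abs(q[:,oth])<(.05 if oth==0 else .065))
            vx,vy,px,py=cv2.fitLine((q[sel]*1000).astype("float32"),cv2.DIST_HUBER,0,.01,.01).ravel()
            d=np.array([vx,vy]); d=d*np.sign(d[oth]); ang=np.arctan2(d[1],d[0])-(np.pi/2 if oth==1 else 0)
            pos=[px,py][ax]-[px,py][oth]*d[ax]/d[oth]
            L.append((round(np.degrees(ang),2),round(float(pos),1)))
        a=np.mean([l[0] for l in L]); print(n,np.degrees(psi),L); 
        mid=np.array([(L[0][1]+L[1][1])/2,(L[2][1]+L[3][1])/2])/1000
        cen=cen+ex*mid[0]+ey*mid[1]; psi+=np.radians(a)
    print(n,"centre",cen,"psi",np.degrees(psi))
    k=c.copy(); cv2.drawContours(k,[cn.astype("int32")],-1,(0,0,255),1); cv2.imwrite(f"pics/hb_{n}.png",cv2.resize(k,(720,540)))
E
python3 hearth.py
```

```text
top [196 195 197] [ 0.45580015 -0.073983  ] [0.12962607 0.16564775] 3.553812026977539
top 4.0 [(np.float32(-0.34), -63.9), (np.float32(-0.28), 64.0), (np.float32(-0.16), -82.1), (np.float32(-0.2), 82.0)]
top 3.7550000205741583 [(np.float32(-0.1), -64.0), (np.float32(-0.03), 63.9), (np.float32(0.12), -82.1), (np.float32(0.06), 82.1)]
top 3.767500020477329 [(np.float32(-0.12), -63.9), (np.float32(-0.04), 64.0), (np.float32(0.16), -82.1), (np.float32(0.06), 82.1)]
top centre [ 0.45585351 -0.07402938] psi 3.7825000196941225
side [241 243 243] [ 0.45811714 -0.07566356] [0.12868206 0.16921897] 3.824171543121338
side 4.0 [(np.float32(-0.2), -63.4), (np.float32(-0.43), 63.6), (np.float32(0.79), -81.4), (np.float32(-0.09), 83.5)]
side 4.017500005200524 [(np.float32(-0.23), -63.5), (np.float32(-0.37), 63.5), (np.float32(0.56), -82.4), (np.float32(-0.14), 82.4)]
side 3.9725000008800357 [(np.float32(-0.18), -63.5), (np.float32(-0.33), 63.5), (np.float32(0.81), -82.4), (np.float32(-0.09), 82.4)]
side centre [ 0.45814365 -0.07460914] psi 4.025000003141394
```

```bash
cat >> h.py <<'E'
HC=np.array([.4566,-.0742,0]);PSI=d(3.85)
hx=np.array([np.cos(PSI),np.sin(PSI),0]);hy=np.array([-hx[1],hx[0],0])
GP=frame([0,0,-1],hx)
E
python3 - <<'E'
from h import *
R=GP; o=observe()
for z in(.16,.1): print(rel(HC+ez*z,R))
R0=Ro.from_rotvec(o["tcp_rot"])
print("first rise",rel(o["tcp_pos"]+[-.0,-.0,.04],R0))
E
```

```text
(array([-275.3,  267.4, -221.6]), array([ 11.96, -30.46, -41.68]))
(array([-307.1,  267.3, -170.8]), array([ 11.96, -30.46, -41.68]))
first rise (array([ 21.2,   0. , -33.9]), array([0., 0., 0.]))
```

>>> drive_tool:
  steps:
    - [0.1,10,0,-20,1,-3,-3]
    - [0.1,5,15,-45,2,-6,-8]
    - [0.1,-20,40,-65,3,-9,-13]
    - [0.1,-45,65,-85,4,-12,-17]
    - [0.1,-75,92,-100,5,-16,-21]
    - [0.1,-105,120,-120,6.5,-19,-26]
    - [0.1,-135,148,-140,8,-23,-31]
    - [0.1,-165,176,-160,9.5,-26,-36]
    - [0.1,-195,200,-175,11,-29,-40]
    - [0.1,-225,225,-195,12,-30.5,-41.7]
    - [0.1,-250,247,-210,12,-30.5,-41.7]
    - [0.1,-275,267,-222,12,-30.5,-41.7]
    - [0.1,-290,267,-195,12,-30.5,-41.7]
    - [0.1,-307,267,-171,12,-30.5,-41.7]
    - [0.1,-307,267,-171,12,-30.5,-41.7]
    - [0.1,-307,267,-171,12,-30.5,-41.7]
    - [0.1,-307,267,-171,12,-30.5,-41.7]

```text
t: 7.88
tcp_pos: [0.4571, -0.0737, 0.1011]
tcp_rot: [2.143, 2.296, -0.001]
ft_force: [0.0, 0.5, 0.7]
finger_gap: 0.062
```

```bash
python3 - <<'E'
from ov import *
o=observe(); print(o["t"],o["joint_positions"].round(2),rel(HC+ez*.1,GP)); 
R=Ro.from_rotvec(o["tcp_rot"]); RB=Ro.from_matrix(np.array([R.apply([0,1,0]),-R.apply([-1,0,0]),-R.apply([0,0,1])]).T)
A=[]
for n,(x0,y0) in(("side",(310,150)),("top",(330,215))):
    im=capture(n);cv2.imwrite(f"pics/{n}8.png",im); k=5
    a=cv2.resize(im[y0:y0+110,x0:x0+120],None,fx=k,fy=k,interpolation=cv2.INTER_CUBIC)
    block(a,n,x0,y0,k,o["tcp_pos"]+R.apply([0,0,-.018]),RB)
    cv2.imwrite(f"pics/d_{n}8.png",a)
E
```

```text
7.8833 [-0.42  0.36  1.71 -0.    1.07 -0.48] (array([-0.4, -0.5,  1.1]), array([-0.01,  0.03,  0.1 ]))
```

View pics/d_side8.png

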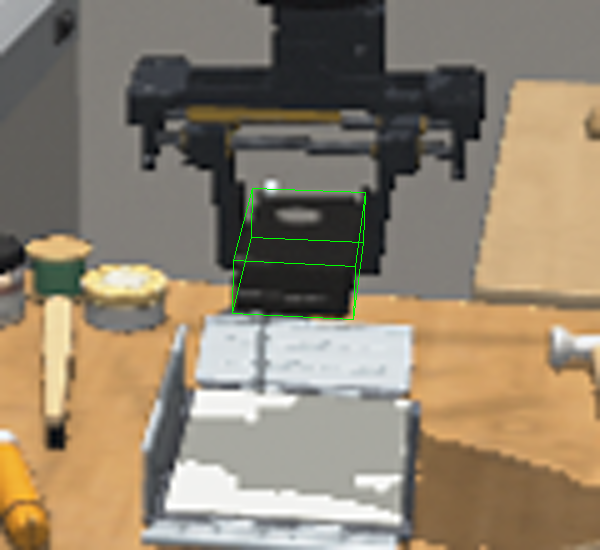

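View pics/d_top8.png

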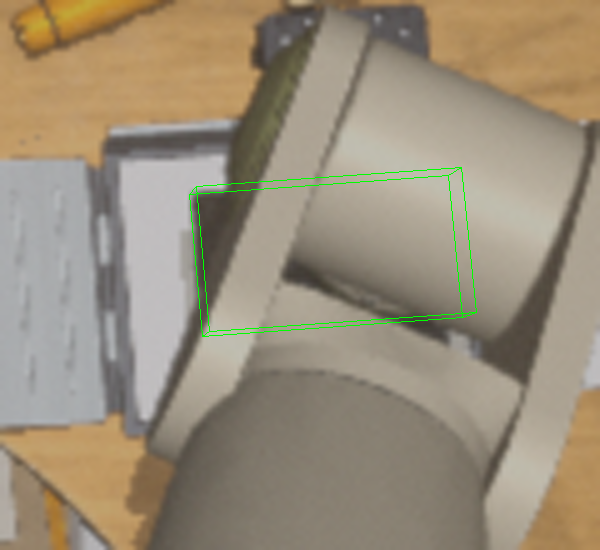

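>>> drive_tool:
  steps:
    - [0.1,0,0,30,0,0,0]
    - [0.1,0,0,60,0,0,0]
    - [0.1,0,0,80,0,0,0]
    - [0.1,0,0,92,0,0,0]
    - [0.1,0,0,98,0,0,0]
    - [0.1,0,0,98,0,0,0]

```text
t: 8.48
tcp_pos: [0.4565, -0.0738, 0.0024]
tcp_rot: [-2.144, -2.296, 0.001]
ft_force: [0.3, -0.5, -1.2]
finger_gap: 0.0619
```

```bash
python3 - <<'E'
from ov import *
o=observe(); print(o["t"],rel(HC+ez*-.006,GP),o["ft_force"]); 
R=Ro.from_rotvec(o["tcp_rot"]); RB=Ro.from_matrix(np.array([R.apply([0,1,0]),-R.apply([-1,0,0]),-R.apply([0,0,1])]).T)
for n,(x0,y0) in(("side",(320,180)),):
    im=capture(n);cv2.imwrite(f"pics/{n}9.png",im); k=7
    a=cv2.resize(im[y0:y0+85,x0:x0+90],None,fx=k,fy=k,interpolation=cv2.INTER_CUBIC)
    block(a,n,x0,y0,k,o["tcp_pos"]+R.apply([0,0,-.018]),RB)
    cv2.imwrite(f"pics/d_{n}9.png",a)
E
```

```text
8.4833 (array([-0.4,  0.1,  8.4]), array([-0.05,  0.02,  0.08])) [ 0.32463234 -0.50935913 -1.24337563]
```

View pics/d_side9.png

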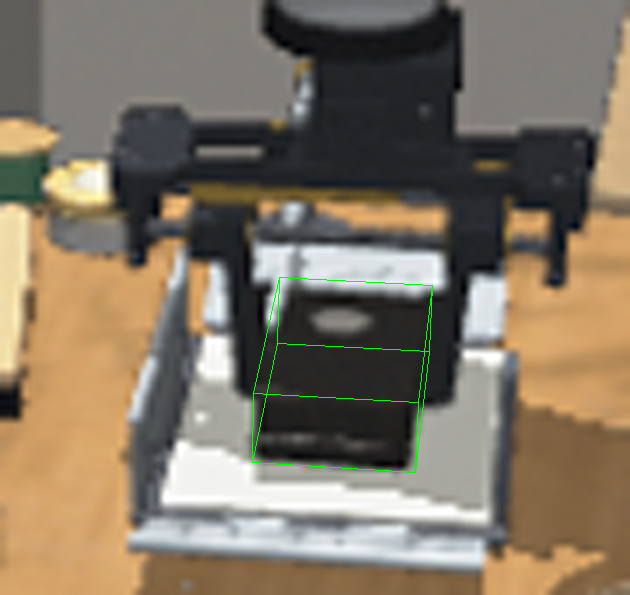

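>>> drive_tool:
  steps:
    - [0.1,0,0,2,0,0,0]
    - [0.1,0,0,4,0,0,0]
    - [0.1,0,0,5,0,0,0]
    - [0.1,0,0,6,0,0,0]
    - [0.1,0,0,6,0,0,0]

```text
t: 8.95
tcp_pos: [0.4563, -0.0741, -0.0035]
tcp_rot: [-2.145, -2.295, 0.001]
ft_force: [-0.2, 0.2, -0.9]
finger_gap: 0.0617
```

>>> drive_tool:
  steps:
    - [0.1,0,0,0.7,0,0,0]
    - [0.1,0,0,1.4,0,0,0]
    - [0.1,0,0,1.4,0,0,0]

```text
t: 9.2
tcp_pos: [0.4564, -0.0741, -0.0046]
tcp_rot: [2.145, 2.295, -0.001]
ft_force: [-0.3, 0.4, 5.2]
finger_gap: 0.0621
```

>>> drive_tool:
  steps:
    - [0.1,0,0,0.6,0,0,0]
    - [0.1,0,0,0.6,0,0,0]

```text
t: 9.37
tcp_pos: [0.4564, -0.0741, -0.0048]
tcp_rot: [2.145, 2.295, -0.001]
ft_force: [-1.8, 0.6, 9.9]
finger_gap: 0.0619
```

```bash
python3 - <<'E'
from ov import *
o=observe(); print(o["t"],o["ft_force"],o["ft_torque"])
im=capture("side");x0,y0,k=320,180,7
a=cv2.resize(im[y0:y0+85,x0:x0+90],None,fx=k,fy=k,interpolation=cv2.INTER_CUBIC)
cv2.imwrite("pics/d_side10.png",a)
E
```

```text
9.3667 [-1.78649433  0.59970261  9.85930306] [ 0.09750152  0.61646805 -0.11054584]
```

View pics/d_side10.png

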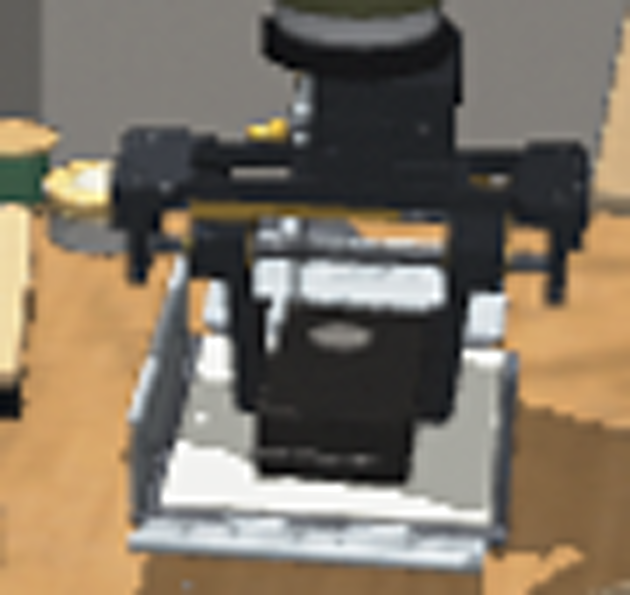

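>>> drive_tool:
  steps:
    - [0.35,0,0,0,0,0,0]
    - [0.45,0,0,0,0,0,0]
    - [0.55,0,0,0,0,0,0]
    - [0.65,0,0,0,0,0,0]
    - [0.7,0,0,0,0,0,0]
    - [0.7,0,0,0,0,0,0]
    - [0.7,0,0,-10,0,0,0]
    - [0.7,0,0,-35,0,0,0]
    - [0.7,0,0,-70,0,0,0]
    - [0.7,0,0,-110,0,0,0]
    - [0.7,0,0,-140,0,0,0]
    - [0.7,0,0,-140,0,0,0]

```text
t: 10.42
tcp_pos: [0.4586, -0.0748, 0.1396]
tcp_rot: [2.138, 2.289, 0.004]
ft_force: [0.3, -0.6, -0.4]
finger_gap: 0.0748
```

```bash
python3 - <<'E'
from ov import *
o=observe(); print(o["t"],o["ft_force"],o["ft_torque"],o["tcp_pos"])
RB=Ro.from_matrix(np.array([hx,hy,ez]).T)
for n,(x0,y0) in(("side",(320,180)),("top",(310,220))):
    im=capture(n);cv2.imwrite(f"pics/{n}11.png",im); k=6
    a=cv2.resize(im[y0:y0+90,x0:x0+120],None,fx=k,fy=k,interpolation=cv2.INTER_CUBIC)
    block(a,n,x0,y0,k,HC+ez*.012,RB)
    cv2.imwrite(f"pics/d_{n}11.png",a)
E
```

```text
10.4167 [ 0.29656381 -0.58432316 -0.3692326 ] [-0.03990684  0.05702176 -0.04690313] [ 0.45861632 -0.07482657  0.13961045]
```

View pics/d_side11.png

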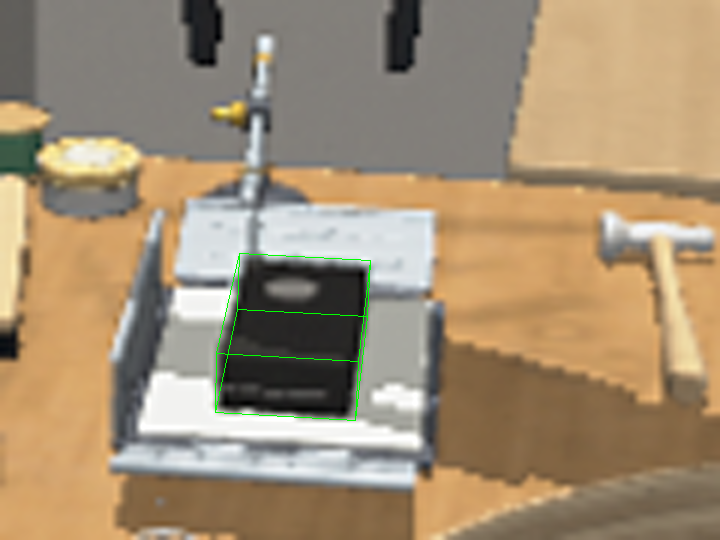

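View pics/d_top11.png

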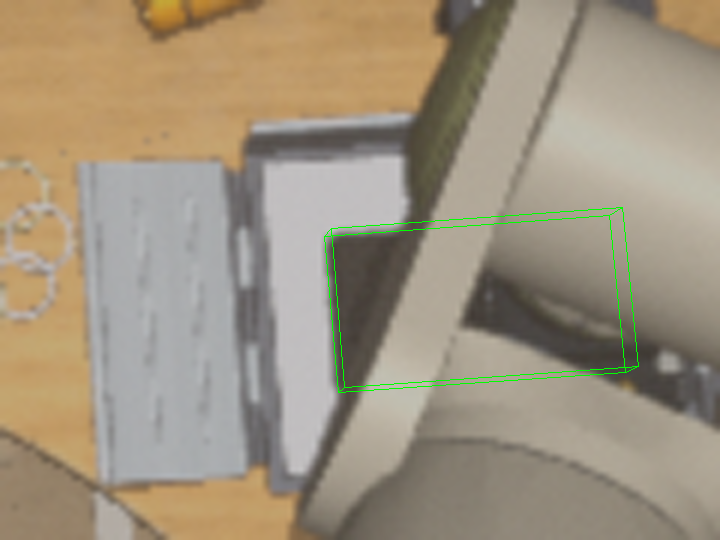

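```bash
cat > sh.py <<'E'
from h import *
def pose(th,a,s=.011,back=0,up=0,over=0):
    """th,a degrees"""
    th=d(th);a=d(a)
    E=np.array([.092+.070*np.cos(th),.0085+.070*np.sin(th)])
    n=np.array([-np.cos(a),np.sin(a)]);dz=np.array([-np.sin(a),-np.cos(a)])
    tip=E-(.0125-over)*n+s*dz+np.array([back,up]); tcp=tip+.0235*dz
    P=HC+hy*tcp[0]+ez*tcp[1]; R=frame(dz[0]*hy+dz[1]*ez,hx)
    return P,R,tip
E
python3 - <<'E'
from sh import *
print("plate",[onz("top",p,.02).round(3).tolist() for p in((228,240),(278,240),(278,268),(228,268),(289,228),(308,260))])
o=observe();b=(o["tcp_pos"],Ro.from_rotvec(o["tcp_rot"]))
for nm,arg in(("hi",dict(back=.03,up=.09)),("out",dict(back=.03)),("start",dict(back=.005))):
    P,R,t=pose(20,30,**arg); print(nm,P.round(4),t.round(4),rel(P,R,b))
b2=pose(20,30,back=.03)[:2]
for th,a in((20,30),(30,28),(40,24),(50,19),(60,13),(70,7),(80,2),(90,-3)):
    P,R,t=pose(th,a); print(th,a,P.round(4),t.round(4),*rel(P,R,b2))
E
```

```text
plate [[0.532, 0.319, 0.02], [0.531, 0.196, 0.02], [0.462, 0.196, 0.02], [0.463, 0.318, 0.02], [0.561, 0.169, 0.02], [0.482, 0.123, 0.02]]
hi [0.4444 0.1067 0.0863] [0.1931 0.1067] (array([181.2,   0.2,  48.3]), array([  0.06, -29.93,   0.03]))
out [ 0.4444  0.1067 -0.0037] [0.1931 0.0167] (array([1.814e+02, 1.000e-01, 1.383e+02]), array([  0.06, -29.93,   0.03]))
start [ 0.4461  0.0818 -0.0037] [0.1681 0.0167] (array([1.564e+02, 1.000e-01, 1.384e+02]), array([  0.06, -29.93,   0.03]))
20 30 [ 0.4464  0.0768 -0.0037] [0.1631 0.0167] [-26.  -0.  15.] [0. 0. 0.]
30 28 [0.4467 0.0729 0.0072] [0.1585 0.0279] [-34.8  -0.    7.5] [0. 2. 0.]
40 24 [0.447  0.0685 0.0169] [0.1526 0.0384] [-43.5  -0.    1.3] [0. 6. 0.]
50 19 [0.4474 0.0631 0.0254] [0.1452 0.0477] [-52.5   0.   -3.3] [ 0. 11. -0.]
60 13 [0.4478 0.0569 0.0327] [0.1367 0.0556] [-61.4  -0.   -6.5] [ 0. 17.  0.]
70 7 [0.4483 0.0497 0.0385] [0.127  0.0618] [-70.6  -0.   -7.9] [ 0. 23.  0.]
80 2 [0.4488 0.041  0.0425] [0.1163 0.066 ] [-80.2  -0.   -7.1] [ 0. 28. -0.]
90 -3 [0.4495 0.0318 0.0447] [0.1051 0.0682] [-89.2  -0.   -4.4] [ 0. 33.  0.]
```

>>> drive_tool:
  steps:
    - [-1,40,0,5,0,-7,0]
    - [-1,80,0,15,0,-14,0]
    - [-1,120,0,28,0,-21,0]
    - [-1,155,0,40,0,-28,0]
    - [-1,178,0,48,0,-30,0]
    - [-1,178,0,48,0,-30,0]
    - [-1,178,0,60,0,-30,0]
    - [-1,178,0,80,0,-30,0]
    - [-1,178,0,95,0,-30,0]
    - [-1,178,0,95,0,-30,0]
    - [-1,178,0,95,0,-30,0]

```text
t: 11.43
tcp_pos: [0.4433, 0.1033, 0.0381]
tcp_rot: [1.854, 1.987, -0.503]
ft_force: [-0.7, 0.0, 0.9]
finger_gap: 0.0037
```

```bash
python3 - <<'E'
from sh import *
from ov import *
o=observe(); print(o["t"],o["ft_force"],o["finger_gap"],o["joint_positions"].round(2))
for back in(.03,.02,.005,0): print(back,rel(*pose(20,30,back=back)[:2]))
for n,(x0,y0) in(("side",(300,180)),("top",(270,200))):
    im=capture(n); k=6
    a=cv2.resize(im[y0:y0+100,x0:x0+130],None,fx=k,fy=k,interpolation=cv2.INTER_CUBIC)
    fingers(a,n,x0,y0,k,o,off=.0235)
    cv2.imwrite(f"pics/d_{n}12.png",a)
E
```

```text
11.4333 [-0.71954202  0.03341174  0.88982896] 0.0037073805544409655 [ 0.26  0.57  1.73 -0.6   1.05  0.55]
0.03 (array([23.8,  1.5, 34.5]), array([-0.21,  0.06,  0.19]))
0.02 (array([15.2,  1.5, 39.5]), array([-0.21,  0.06,  0.19]))
0.005 (array([ 2.2,  1.5, 47. ]), array([-0.21,  0.06,  0.19]))
0 (array([-2.2,  1.5, 49.5]), array([-0.21,  0.06,  0.19]))
```

View pics/d_side12.png

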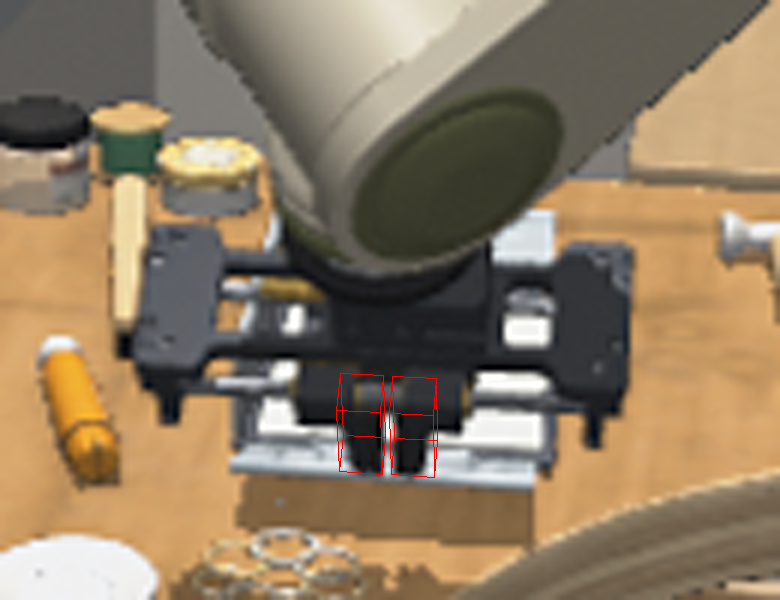

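View pics/d_top12.png

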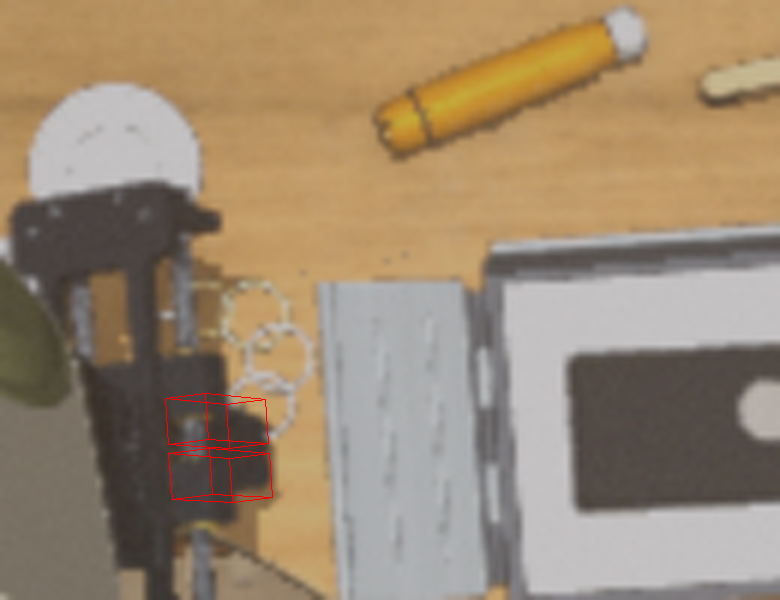

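>>> drive_tool:
  steps:
    - [-1,10,1.5,15,0,0,0]
    - [-1,16,1.5,30,0,0,0]
    - [-1,16,1.5,39,0,0,0]
    - [-1,16,1.5,39,0,0,0]
    - [-1,16,1.5,39,0,0,0]

```text
t: 11.95
tcp_pos: [0.4462, 0.0977, -0.0019]
tcp_rot: [1.855, 1.984, -0.498]
ft_force: [0.5, -0.5, -0.0]
finger_gap: 0.0002
```

```bash
python3 - <<'E'
from sh import *
from ov import *
o=observe(); print(o["t"],o["ft_force"],o["tcp_pos"])
for th,a,bk in((20,30,.005),(20,30,0),(30,28,0),(40,24,0),(50,19,0),(60,13,0),(70,7,0),(80,2,0),(90,-3,0)): print(th,a,rel(*pose(th,a,back=bk)[:2]))
for n,(x0,y0) in(("side",(300,180)),("top",(270,200))):
    im=capture(n); k=6
    a=cv2.resize(im[y0:y0+100,x0:x0+130],None,fx=k,fy=k,interpolation=cv2.INTER_CUBIC)
    cv2.imwrite(f"pics/d_{n}13.png",a)
E
```

```text
11.95 [ 0.539398   -0.53370538 -0.0331156 ] [ 0.44620822  0.09771804 -0.00193506]
20 30 (array([-12.9,  -1.2,   9.5]), array([-0.03,  0.03,  0.03]))
20 30 (array([-17.2,  -1.2,  12. ]), array([-0.03,  0.03,  0.03]))
30 28 (array([-26. ,  -1.2,   4.5]), array([-0.03,  2.03,  0.03]))
40 24 (array([-34.7,  -1.2,  -1.7]), array([-0.03,  6.03,  0.02]))
50 19 (array([-43.7,  -1.2,  -6.4]), array([-0.04, 11.03,  0.02]))
60 13 (array([-52.7,  -1.2,  -9.6]), array([-0.04, 17.03,  0.02]))
70 7 (array([-61.9,  -1.2, -11. ]), array([-4.000e-02,  2.303e+01,  2.000e-02]))
80 2 (array([-71.4,  -1.2, -10.1]), array([-4.000e-02,  2.803e+01,  2.000e-02]))
90 -3 (array([-80.4,  -1.2,  -7.4]), array([-4.000e-02,  3.303e+01,  2.000e-02]))
```

View pics/d_side13.png

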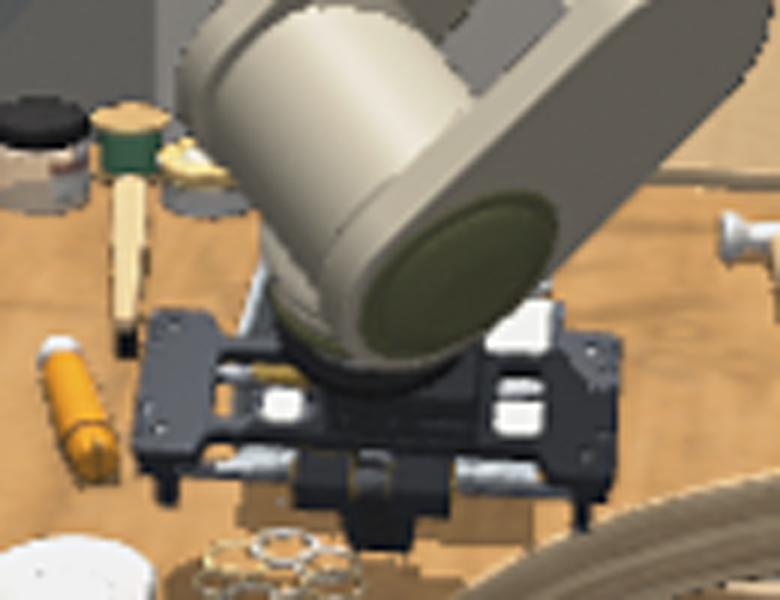

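View pics/d_top13.png

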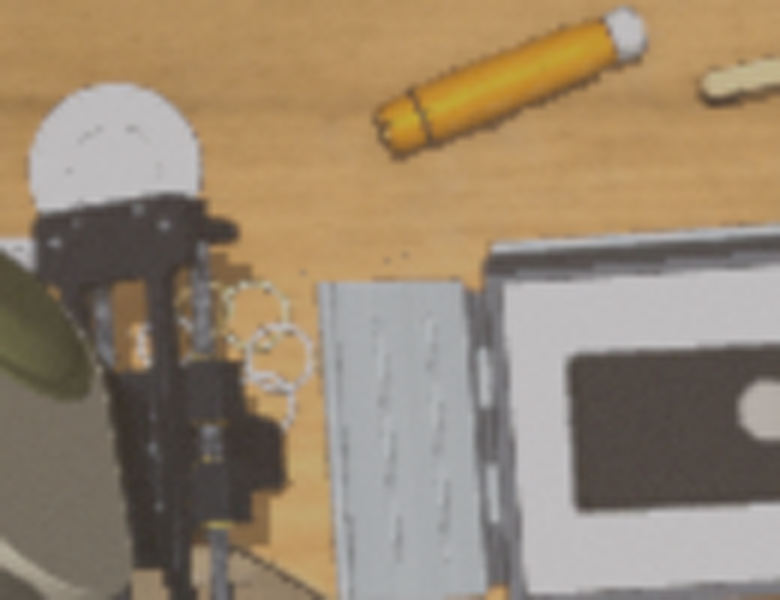

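>>> drive_tool:
  steps:
    - [-1,-6,-1,5,0,0,0]
    - [-1,-13,-1,9.5,0,0,0]
    - [-1,-17,-1,12,0,0,0]
    - [-1,-22,-1,8,0,1,0]
    - [-1,-26,-1,4.5,0,2,0]
    - [-1,-30,-1,1.5,0,4,0]
    - [-1,-35,-1,-1.5,0,6,0]
    - [-1,-39,-1,-4,0,8.5,0]
    - [-1,-44,-1,-6.4,0,11,0]
    - [-1,-44,-1,-6.4,0,11,0]

```text
t: 12.88
tcp_pos: [0.4479, 0.0619, 0.0262]
tcp_rot: [1.97, 2.103, -0.327]
ft_force: [-0.0, 2.3, 1.4]
finger_gap: 0.0006
```

```bash
python3 - <<'E'
from sh import *
from ov import *
o=observe(); print(o["t"],o["ft_force"],o["tcp_pos"])
for th,a,bk in((50,19,0),(60,13,0),(70,7,0),(80,2,0),(90,-3,0)): print(th,a,rel(*pose(th,a,back=bk)[:2]))
for n,(x0,y0) in(("side",(300,180)),("top",(270,200))):
    im=capture(n); k=6
    print(place_of(n,"left_edge"))
    a=cv2.resize(im[y0:y0+100,x0:x0+130],None,fx=k,fy=k,interpolation=cv2.INTER_CUBIC)
    cv2.imwrite(f"pics/d_{n}14.png",a)
E
```

```text
12.8833 [-0.0052487   2.27696062  1.38310975] [0.44791056 0.0619431  0.02624363]
50 19 (array([ 1.4, -0.5,  0.4]), array([ 0.05, -0.07, -0.11]))
60 13 (array([-6.8, -0.5, -4.5]), array([ 0.06,  5.93, -0.11]))
70 7 (array([-15.6,  -0.4,  -7.6]), array([ 0.06, 11.93, -0.11]))
80 2 (array([-25.1,  -0.4,  -8.6]), array([ 0.07, 16.93, -0.1 ]))
90 -3 (array([-34.5,  -0.4,  -7.7]), array([ 0.07, 21.93, -0.1 ]))
[{'at': [362.5, 246.4], 'p': 0.65}]
[]
```

View pics/d_top14.png

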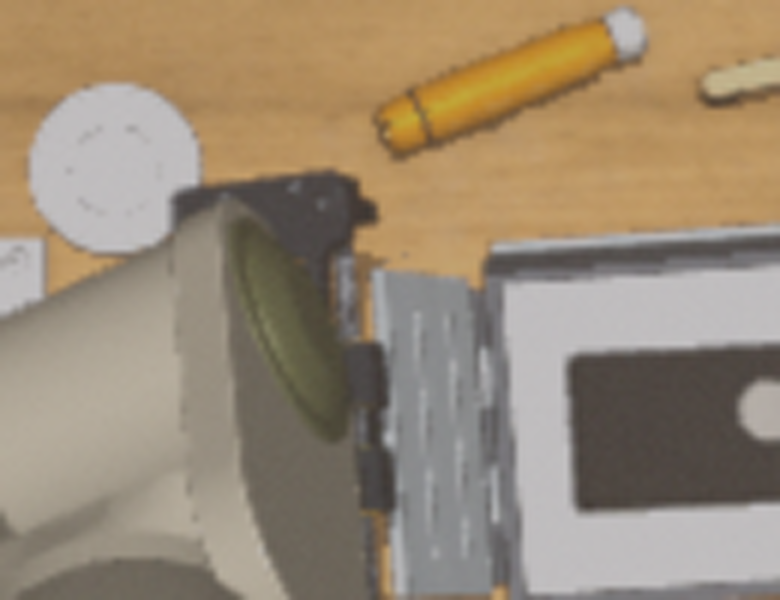

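View pics/d_side14.png

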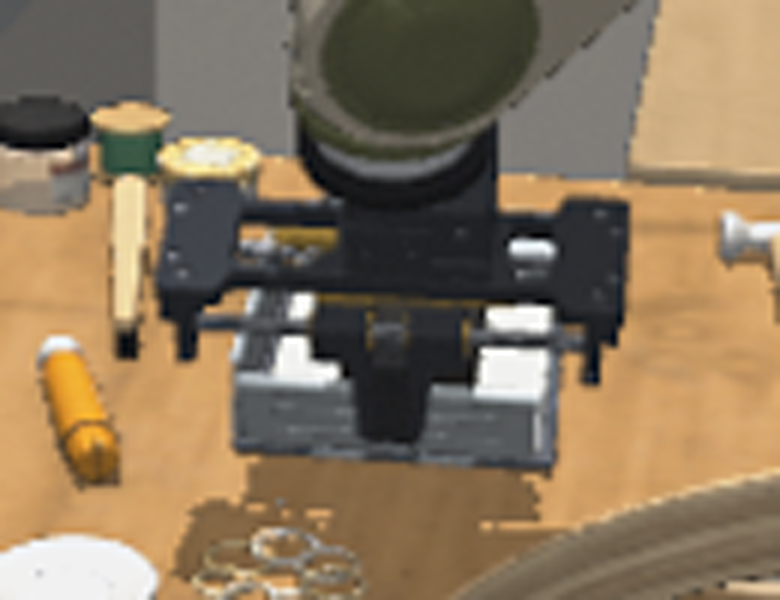

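>>> drive_tool:
  steps:
    - [-1,-3,-0.5,-2.5,0,3,0]
    - [-1,-7,-0.5,-4.5,0,6,0]
    - [-1,-11,-0.5,-6,0,9,0]
    - [-1,-15.5,-0.5,-7.5,0,12,0]
    - [-1,-20,-0.5,-8.3,0,14.5,0]
    - [-1,-25,-0.5,-8.6,0,17,0]
    - [-1,-29,-0.5,-8.3,0,19.5,0]
    - [-1,-32,-0.5,-8,0,21,0]
    - [-1,-32,-0.5,-8,0,21,0]

```text
t: 13.83
tcp_pos: [0.4488, 0.0349, 0.0428]
tcp_rot: [-2.128, -2.275, -0.035]
ft_force: [-0.5, 0.1, 1.3]
finger_gap: 0.0004
```

```bash
python3 - <<'E'
from sh import *
from ov import *
o=observe(); print(o["t"],o["ft_force"],o["tcp_pos"])
for th,a,bk in((90,-3,0),): print(th,a,rel(*pose(th,a,back=bk)[:2]))
for n,(x0,y0) in(("side",(300,180)),("top",(270,200))):
    im=capture(n); k=6
    a=cv2.resize(im[y0:y0+100,x0:x0+130],None,fx=k,fy=k,interpolation=cv2.INTER_CUBIC)
    cv2.imwrite(f"pics/d_{n}15.png",a)
E
```

```text
13.8333 [-0.5134305   0.12667697  1.25183052] [0.44881713 0.03488547 0.04281843]
90 -3 (array([-3. ,  0.4, -2. ]), array([-0.1 ,  1.  , -0.04]))
```

View pics/d_top15.png

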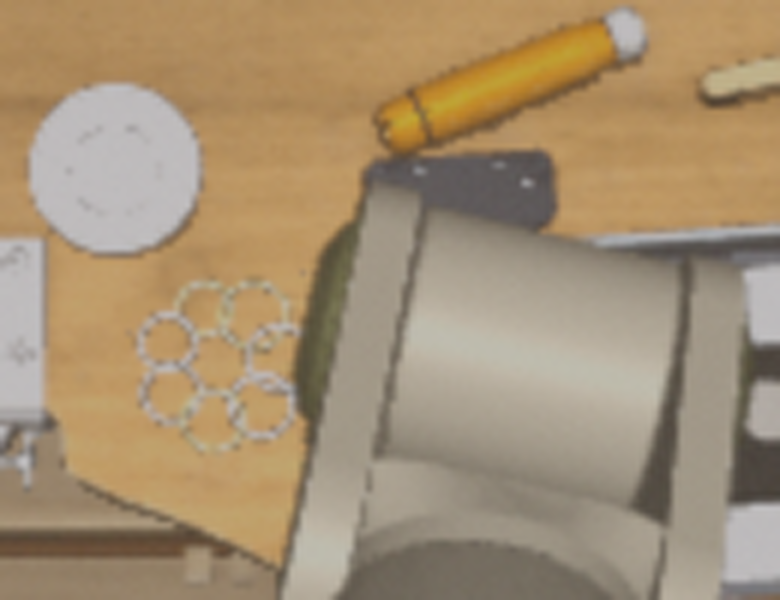

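View pics/d_side15.png

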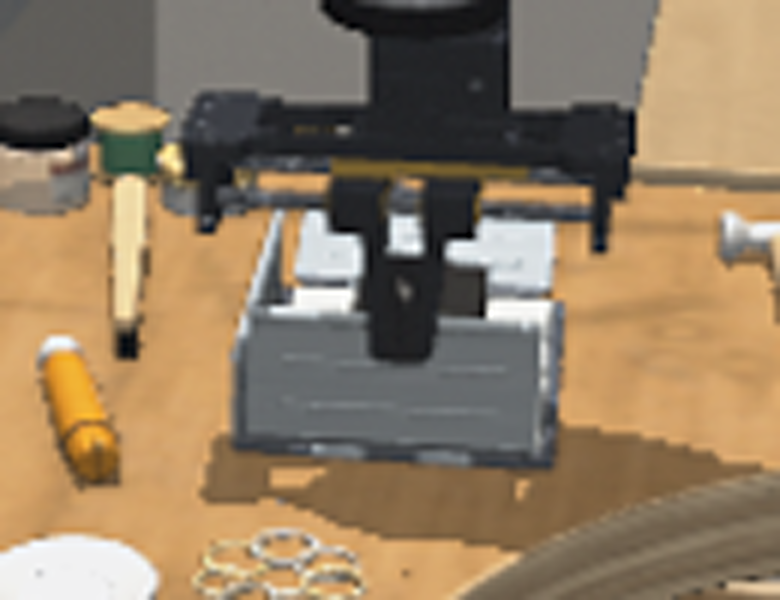

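>>> drive_tool:
  steps:
    - [-1,-2,0,0,0,0,0]
    - [-1,-4,0,0,0,0,0]
    - [-1,-4,0,0,0,0,0]

```text
t: 14.18
tcp_pos: [0.4488, 0.0319, 0.0428]
tcp_rot: [-2.126, -2.277, -0.035]
ft_force: [-0.4, 1.8, -0.0]
finger_gap: 0.0004
```

>>> drive_tool:
  steps:
    - [-1,-1,0,0,0,0,0]
    - [-1,-2,0,0,0,0,0]
    - [-1,-2,0,0,0,0,0]

```text
t: 14.43
tcp_pos: [0.4488, 0.0314, 0.0429]
tcp_rot: [-2.126, -2.274, -0.039]
ft_force: [0.4, 14.6, 2.5]
finger_gap: 0.0002
```

>>> drive_tool:
  steps:
    - [-1,5,0,0,0,0,0]
    - [-1,20,0,0,0,0,0]
    - [-1,40,0,0,0,0,0]
    - [-1,60,0,-20,0,0,0]
    - [-1,80,0,-60,0,0,0]
    - [-1,115,0,-100,0,0,0]
    - [-1,150,0,-110,0,0,0]
    - [-1,190,0,-110,0,0,0]
    - [-1,230,0,-110,0,0,0]
    - [-1,270,0,-110,0,0,0]
    - [-1,310,0,-110,0,0,0]
    - [-1,310,0,-110,0,0,0]
    - [-1,310,0,-110,0,0,0]

```text
t: 15.52
tcp_pos: [0.4279, 0.3364, 0.1632]
tcp_rot: [-2.123, -2.281, -0.035]
ft_force: [0.2, -0.4, -0.4]
finger_gap: 0.0005
```

```bash
python3 - <<'E'
from sh import *
from ov import *
o=observe(); print(o["t"],o["ft_force"],o["tcp_pos"])
RB=Ro.from_matrix(np.array([hx,hy,ez]).T)
e={}
for n,(x0,y0) in(("side",(310,180)),("top",(340,210))):
    im=capture(n); k=6;cv2.imwrite(f"pics/{n}16.png",im)
    r=place_of(n,"left_edge");print(r, place_of(n,"third_hand_stand"),place_of(n,"charcoal_block"))
    if r: e[n]=r[0]["at"]
    a=cv2.resize(im[y0:y0+100,x0:x0+130],None,fx=k,fy=k,interpolation=cv2.INTER_CUBIC)
    block(a,n,x0,y0,k,HC+ez*.012,RB)
    cv2.imwrite(f"pics/d_{n}16.png",a)
    print("exp edge",proj(n,HC+hy*.092+ez*.0785),"block",proj(n,HC+ez*.012))
if len(e)==2:
    p=tri(e["side"],e["top"]);print(p,(p[0]-HC)@hy)
E
```

```text
15.5167 [ 0.18092278 -0.40054642 -0.37578268] [0.4279487  0.33641536 0.16316899]
[{'at': [364.0, 233.1], 'p': 0.62}] [] [{'at': [368.1, 241.2], 'p': 0.45}]
exp edge [366.89354647 231.87547342] block [368.54451498 239.96359587]
[{'at': [354.5, 270.2], 'p': 0.73}] [{'at': [464.8, 254.0], 'p': 0.72}] [{'at': [387.7, 267.8], 'p': 0.64}]
exp edge [352.85932962 270.4236831 ] block [388.55457714 270.16018937]
(array([0.45497707, 0.01365772, 0.07235236]), array([1.32027398, 0.15594781]), array([-0.15683421, -1.49557144])) 0.08776841631110147
```

View pics/d_top16.png

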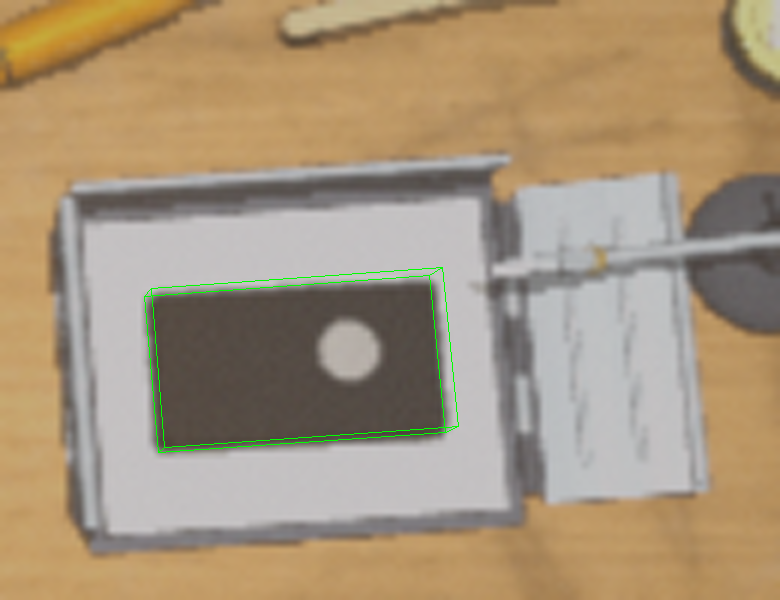

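View pics/d_side16.png

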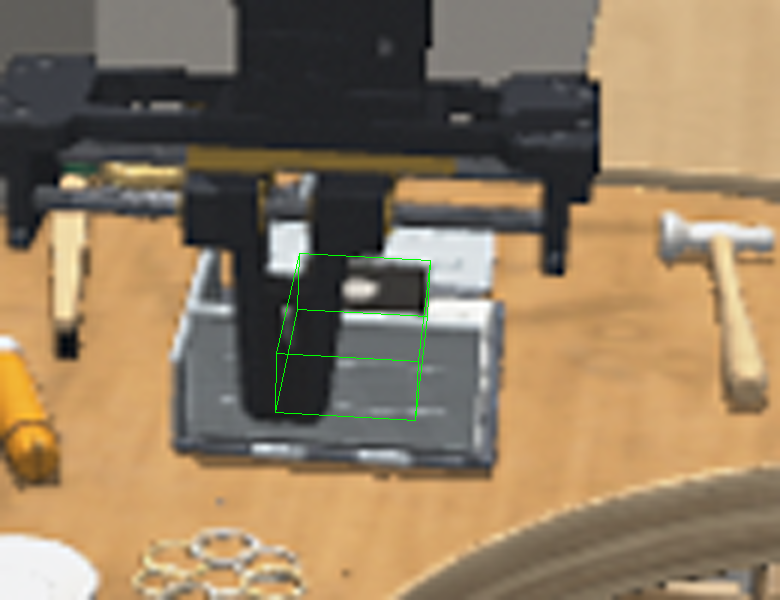

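```bash
python3 - <<'E'
from h import *
im=cv2.imread("pics/top16.png"); s=8;x0,y0=355,245
c=cv2.resize(im[y0:y0+50,x0:x0+70],None,fx=s,fy=s,interpolation=cv2.INTER_CUBIC)
m=(c.max(2)<140).astype("uint8"); m=cv2.morphologyEx(m,cv2.MORPH_CLOSE,np.ones((15,15)))
cn,_=cv2.findContours(m,0,cv2.CHAIN_APPROX_NONE); cn=max(cn,key=cv2.contourArea)[:,0]
uv=(cn+.5)/s-.5+[x0,y0]
for z in(.042,.012):
    W=np.array([onz("top",p,z)[:2]-HC[:2] for p in uv]); q=np.c_[W@hx[:2],W@hy[:2]]*1000
    r=cv2.minAreaRect(q.astype("float32")); print(z,r, np.percentile(q,[1,99],axis=0).round(1).tolist())
C=[];
for z in(.012,.042):
    for a in(-.032,.032):
        for b in(-.0585,.0585): C.append(proj("top",HC+hx*a+hy*b+ez*z))
h=cv2.convexHull(np.array(C,"float32"))[:,0]
W=np.array([onz("top",p,.042)[:2]-HC[:2] for p in h]); q=np.c_[W@hx[:2],W@hy[:2]]*1000; print("model",cv2.minAreaRect(q.astype("float32")))
E
```

```text
0.042 ((-3.347047805786133, 3.5142364501953125), (117.27490997314453, 64.1479721069336), 88.57711029052734) [[-36.1, -55.1], [29.4, 62.3]]
0.012 ((-0.9671134948730469, -0.7207679748535156), (120.07264709472656, 65.67828369140625), 88.57711029052734) [[-34.5, -60.7], [32.6, 59.5]]
model ((-0.8283958435058594, 1.4275436401367188), (65.6568374633789, 119.85517883300781), 5.7379529607715085e-06)
```

```bash
python3 - <<'E'
from station import *
o=observe(); print(o["t"],o["ft_force"]); print(close_job())
E
```

```text
15.9167 [ 0.67988329 -0.68109903  0.53343902]
the job is handed in; nothing more can be done
None
```

I laid the charcoal block flat in the middle of the hearth's white board and raised the left shield upright. I left the right shield down because the third hand's cross-bar reaches in over that side. The job was handed in at 15.9 s of the 61 s allowed.

**Block:** The last top picture puts it about 2–3 mm off the board's centre in each direction and about 1.4° out of square. I did not correct this. It was released after light contact of about 10 N.

**Left shield:** I pushed it against its stop with about 15 N, where the fingertips stood as they should for 90°. In the last look the camera network placed its edge about 4 mm further in and 6 mm lower than the upright position. I trusted the stop contact and the picture, which shows it standing.

**Third hand:** It reads the same position as at the start (column 465, row 254), so it has not shifted.

**Robot:** It was clear of everything at hand-in, with contact force near zero.

**Disagreement:** In the pictures the fingertips end about 20–24 mm short of the stated TCP. A test closing of the fingers above the block confirmed this. I allowed for the difference in the grasp, the placing and the shield push.

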